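Load the keyed sample pots into the ink mixer

ROBOT

A 7-joint arm with a two-finger parallel gripper is mounted at the origin on the work surface. World frame = base frame: x ahead of the robot, y to its left, z up, the work surface at z = 0. Lengths are in m, angles in rad, forces in N, time in s.
With the tool pointing down it reaches from about 0.425 to 0.875 m from the base axis. Payload 8.4 kg.
Tool frame: the origin (TCP) lies midway between the tips of the shut fingers; the grasp point (between the pads) lies 19 mm behind it; y points along the fingers, x is the direction in which the jaws open and shut, and the axes are right-handed (so a half turn about y gives the same grasp; the last joint's range is limited). The gripper opens to 85 mm and grips with 20 to 120 N. Pads are 22 mm wide; open, the fingers measure 114 mm over their backs; the gripper's body (76 mm by 85 mm) begins 54 mm behind the grasp point. The pads swing forward as they close: fully open they stand 13 mm farther back than shut.
Start: joints at [-1.246, 0.333, 0.04, 1.465, -0.013, 1.343, -0.059], TCP at [0.267, 0.592, 0.231] pointing down, gripper open.
Joint ranges: [-2.58, 2.58], [-0.38, 2.09], [-1.3, 1.39], [0.25, 2.4], [-1.5, 4.64], [0.08, 2.09], [-2.65, 2.65]. Speed limits (rad/s): [2.22, 2.22, 2.79, 2.79, 3.14, 3.14, 3.14].

INTERFACE

Orientations are given as a 3x3 rotation matrix whose columns are the frame's x, y, z axes.
In Python, from station import sense, grab_frame, calibration, sign_off, recognise, outline_of gives the robot as it stands. The module is installed in compiled form; this text tells all that it offers.
- The arm moves only by the tool servo_tool, never from a script. Its argument "series" is a list of rows, each a list of 7 numbers: the shift along the tool's x, y, z scaled (see below), then the turn, a rotation vector about the tool's x, y, z scaled (see below), then the closure in counts, from 0 (fully open) to 255 (shut). A call has 1 to 8 rows; each row shifts and turns the pose as measured when the row begins, along the tool's axes as they then stand; what a row does not reach is not made up. The controller multiplies each number of a shift by 0.02 m and each number of a turn by 6 degrees. A row lasts 1/10 s, in which the tool goes at most 50 mm and 8.59 degrees, less where a joint would pass 70% of its speed; a pose out of reach is approached as far as the arm can. A call with a number of a shift or a turn outside -1 to 1 is refused whole. A call with a gripper value outside its range is refused whole. The fingers move at their own pace and stop on an object; "squeeze" is the grip in N (left out, the last holds). Time passes only in rows, so rows that do not move let the fingers close. It gives the time, the measured TCP pose, the force and the opening at its end, in the units of the state.
- sense(): the state, without advancing time (a new reading comes with each control period).
- grab_frame(name): name is "scene" or "side" or "wrist"; returns (picture, depth): 420x560x3 uint8, red, green, blue; 420x560 float32, m along the optical axis (not along the pixel's ray), 0 where there is no reading.
- calibration(name): a dict with "mtx" (3x3 intrinsics, pixels), "xyz" and "rotation" of the camera in the world; the wrist camera has in their place "hand_eye" (4x4, takes a point from camera to tool coordinates, whose origin is the TCP and whose axes are the tool frame's). Camera axes: x right, y down, z forward; pixel columns grow to the right and rows downward; lengths in m; the calibration is good to about 2 mm. A picture is of the moment at which its call begins: read the wrist's pose just before it. calibration takes no time and is no camera call.
- sign_off(): hands the job in, once; it reports no verdict.
Trained networks look in the newest picture that a camera, given by its name, has taken for a name from the list of things; names that differ only in an ending like _2 or _b are one class to them, and where a whole thing is asked for, a point or a joint stands for the part that bears it (a point fixed in the world has none). Each returns a list of dicts, best first, with "score" (0 to 1); they miss things now and then, are a little off and sometimes report something else, mostly with a low value. They report only what shows in the picture. A call takes as long as a camera call. They do not tell look-alikes from the thing itself.
- recognise(target, camera): "at" ([x, y, z] in m, in the coordinates of the camera as it stood for that picture, good to about 4 mm: the middle of the surface that is visible of it).
- outline_of(target, camera): "region" (420x560 bool, what is visible of it).
The state is a dict: "time_s": time; "joint_positions": joint angles; "qd": joint speeds; "tau": joint torques, N m; "tcp_pos": TCP position; "orientation": TCP orientation; "force": force on the tool from outside, world axes, zero at the start; "wrist_torque": the same for the moment, N m; "finger_gap": opening from 0.0 (shut) to 1.0 (fully open).
Only numpy, scipy, OpenCV 4.12 (cv2) and the standard library are available. Lean on these libraries where they do the work, as an engineer would, in place of code of your own. Each camera call takes 0.05 s, during which the arm holds its last target.

TASK

Slide the mixer's clear cover fully open, take the grey blanking plug out of its cup and stand it upright on the mat, and load every sample pot into a cup of its own, turning each so that the flat on its foot matches the flat of the cup and it sits fully home. Then slide the cover fully shut and, only once it is shut, press the start button fully in and let it go; leave the ink tin, the ink knife and the swatch book where they are.

Things in the scene. Friction and masses are not known exactly. Their poses are not given: they have to be found in the camera images.
- mixer: Bench mixer fixed to the table: grey box 166 mm (x) by 340 mm (y), 60 mm high. Origin: on the table under its middle, x away from the robot at yaw 0. +y half: open-topped compartment (6 mm walls, inside 154 by 156 mm) with four cups; -y half: closed motor housing. A pod 66 mm long, 48 mm high, with the start button, adjoins the -y end.
- cover (a joint): Slide (m) of the flat clear cover (164 by 168 by 5 mm, underside 62 mm above the table) on the mixer: 0 = fully shut over the compartment, grows towards the mixer's -y, 0.170 = fully open over the motor housing. Stays where left; about 2 N friction. A pot fully seated passes under it with 6 mm to spare; one standing on a cup's rim blocks it.
- cover_knob (a point): Centre of the black grip bar on the middle of the cover: 50 mm along the mixer's x, 14 mm thick along its y, 26 mm high (67 to 93 mm above the table); this point is 80 mm above the table. On the mixer's x = 0 line; its mixer y is 0.086 minus the cover's joint value.
- start (a joint): Travel (m) of the round spring start button, 26 mm across, on the pod's top: 0 = up, 0.006 = fully pressed (about 5 N), springs back. Pressed down vertically.
- start_top (a point): Centre of the start button's top face, about 70 mm above the table, at mixer (0, -0.207).
- pot1: Closed pot with keyed foot: white D-shaped body 22 mm high (circle of radius 22 mm, one flat 14 mm from its axis, lowest 4 mm chamfered), on it a black hexagonal cap, 20 mm across flats, 26 mm high (48 mm in all, ~110 g). Upright on the mat. Origin: centre of underside on the axis; +z up; +x to the flat. Cap faces look along 0, 60, 120.. degrees from +x. All pots alike; 3 or 4 are present.
- pot2: Sample pot, as pot1.
- pot3: Sample pot, as pot1.
- pot4: Sample pot, as pot1.
- cup1: Fixed aluminium cup in the compartment, 57 mm outside, 20 mm high, with a D-shaped recess 16 mm deep (circle radius 23.5 mm, flat 15.5 mm from the axis: 1.5 mm play round a pot); recess floor 4 mm above the origin. Origin: centre of its underside, 4 mm above the table; +x to the flat. Each cup has its own angle. Centres form a 64 mm square, 45 mm from the walls. Any pot fits any cup.
- cup1_seat (a point): Centre of the recess floor of this cup, 4 mm above its origin: where the origin of a fully seated pot (or plug) lies.
- cup2: Cup, as cup1.
- cup2_seat (a point): Centre of the recess floor of this cup, 4 mm above its origin: where the origin of a fully seated pot (or plug) lies.
- cup3: Cup, as cup1.
- cup3_seat (a point): Centre of the recess floor of this cup, 4 mm above its origin: where the origin of a fully seated pot (or plug) lies.
- cup4: Cup, as cup1.
- cup4_seat (a point): Centre of the recess floor of this cup, 4 mm above its origin: where the origin of a fully seated pot (or plug) lies.
- plug: Grey blanking plug, seated at the start in one of the cups: same D-shaped foot as the pots (radius 22, flat at 14, 22 mm high), but instead of a hexagonal cap a flat grip bar 26 mm along its x, 12 mm thick along its y, 26 mm high (22 to 48 mm above its underside). About 90 g. Origin: centre of the underside on the axis; +z up; +x to the flat.
- mat: Grey square prep mat, 220 by 220 mm, under 1 mm thick, lying on the table to the robot's left of the mixer, with the pots on it. Origin: its centre; x and y along its edges.
- tin_large: Bystander: brass-coloured ink tin, 108 mm across, 76 mm high, beyond the mixer. Origin under its centre.
- ink_knife: Bystander: ink knife (spatula), about 200 mm long, lying beyond the mixer. Origin near its middle, underside.
- swatch_book: Bystander: colour swatch book, 50 by 150 by 14 mm, lying beyond the mat. Origin under its centre.
There are look-alikes about, which are no part of the job. Leave any yellow look-alike of the pot1 alone. Leave any red look-alike of the pot2 alone.

How it is judged:
By the outcome, as a careful person would: the job done as asked, in the order asked, and still so for the second after the job is handed in, with the robot touching nothing.
Of pot1, pot2, pot3, pot4 only 3 to 4 are there at a start; the rules pass over those that are not, and their reading is None.
At some moment in a run one of pot1, pot2, pot3, pot4 may be knocked a few centimetres aside while the robot is not near it.
It also fails if it takes over 210 s, if anything falls off the work surface, if the arm or the gripper's body presses on something with over 40 N, if the wrist force passes 120 N, or if a joint passes its speed limit or range.

## Working session

There is one attempt and no reset: what is moved stays moved. The work goes in short steps, Python scripts to look and compute and a tool call to move; the robot and the scene stay as the last step left them, time stands still between calls to the robot, and variables do not carry over. Pictures are saved under pics/ and viewed, and the job is handed in when it is done.

Besides the shell and the picture viewer there is one more tool, called after "Request:" as a command line: name --pt "numbers of a row" for each row, then --argument value for the rest. servo_tool: Moves the arm, as the interface text tells. Shifts and turns lie within -1 to 1; 1 stands for 0.02 m of shift or 6 degrees of turn. Its arguments: {"type":"object","properties":{"series":{"type":"array"},"squeeze":{"type":"number"}},"required":["series"]}

```bash
mkdir -p pics; ls; cat > h.py <<'E'
import numpy as np, cv2
from station import *
def shot(cam,fn):
    s=sense(); p,d=grab_frame(cam)
    cv2.imwrite('pics/'+fn,p[:,:,::-1]); np.savez('/tmp/'+cam+'.npz',p=p,d=d,t=s['tcp_pos'],R=s['orientation'])
    return s,p,d
def camT(cam,s=None):
    c=calibration(cam); T=np.eye(4)
    if cam=='wrist':
        A=np.eye(4);A[:3,:3]=np.array(s['orientation']);A[:3,3]=s['tcp_pos'];return A@np.array(c['hand_eye'])
    T[:3,:3]=np.array(c['rotation']);T[:3,3]=c['xyz'];return T
def cloud(cam,d,s=None):
    K=np.array(calibration(cam)['mtx']);v,u=np.indices(d.shape)
    P=np.stack([(u-K[0,2])/K[0,0]*d,(v-K[1,2])/K[1,1]*d,d],-1)
    T=camT(cam,s);return P@T[:3,:3].T+T[:3,3]
def tow(T,p): return T[:3,:3]@np.array(p)+T[:3,3]
E
python3 - <<'E'
from h import *
np.set_printoptions(precision=3,suppress=True)
for c in ['scene','side','wrist']:
    s,p,d=shot(c,c+'0.png'); T=camT(c,s); print(c,T.round(3).tolist())
    for t in ['pot1','plug','cup1','mixer','cover_knob','start','mat']:
        print(t,[(np.round(tow(T,r['at']),3).tolist(),round(r['score'],2)) for r in recognise(t,c)])
print(sense())
E
```

```text
pics
scene [[-0.487, 0.632, -0.603, 1.29], [0.873, 0.344, -0.344, 0.462], [-0.01, -0.695, -0.719, 1.007], [0.0, 0.0, 0.0, 1.0]]
pot1 [([0.289, 0.396, 0.027], 0.76), ([0.473, 0.235, 0.022], 0.73), ([0.425, 0.339, 0.019], 0.68), ([0.303, 0.274, 0.025], 0.63), ([0.571, 0.278, 0.02], 0.48)]
plug [([0.517, 0.032, 0.031], 0.48), ([0.474, 0.236, 0.025], 0.41)]
cup1 [([0.534, 0.035, 0.028], 0.47), ([0.782, -0.002, 0.073], 0.34)]
mixer []
cover_knob [([0.558, -0.039, 0.072], 0.75), ([0.573, 0.281, 0.021], 0.18)]
start []
mat [([0.499, 0.307, 0.004], 0.59)]
side [[-0.968, -0.195, 0.157, 0.359], [-0.25, 0.737, -0.628, 0.654], [0.007, -0.648, -0.762, 0.846], [0.0, 0.0, 0.0, 1.0]]
pot1 [([0.557, 0.282, 0.023], 0.89), ([0.293, 0.285, 0.022], 0.83), ([0.276, 0.403, 0.023], 0.8), ([0.465, 0.236, 0.023], 0.76), ([0.417, 0.339, 0.025], 0.55)]
plug [([0.518, 0.03, 0.032], 0.52)]
cup1 [([0.585, 0.016, 0.011], 0.64)]
mixer [([0.544, -0.066, 0.062], 0.67)]
cover_knob [([0.544, -0.035, 0.07], 0.75), ([0.537, -0.297, 0.07], 0.15)]
start [([0.54, -0.295, 0.072], 0.54)]
mat [([0.489, 0.321, 0.004], 0.65)]
wrist [[0.41, 0.875, 0.258, 0.202], [0.912, -0.393, -0.116, 0.623], [-0.0, 0.283, -0.959, 0.373], [0.0, 0.0, 0.0, 1.0]]
pot1 [([0.294, 0.292, 0.026], 0.92), ([0.277, 0.406, 0.022], 0.75), ([0.46, 0.239, 0.031], 0.67)]
plug []
cup1 []
mixer []
cover_knob []
start []
mat [([0.452, 0.378, 0.002], 0.9)]
{'time_s': 1.2, 'joint_positions': array([-1.246,  0.333,  0.04 ,  1.465, -0.013,  1.343, -0.058]), 'qd': array([-0.001, -0.001,  0.001,  0.002,  0.001,  0.001, -0.   ]), 'tau': array([ -0.001, -65.831,   1.363, -40.584,   0.016,   0.003,  -0.   ]), 'tcp_pos': array([0.267, 0.592, 0.231]), 'orientation': array([[ 0.411, -0.   , -0.912],
       [ 0.912, -0.   ,  0.411],
       [-0.   , -1.   , -0.   ]]), 'force': array([-0.39 ,  0.974,  0.922]), 'wrist_torque': array([-0.099,  0.003, -0.01 ]), 'finger_gap': 1.0036839787924197}
```

View pics/scene0.png

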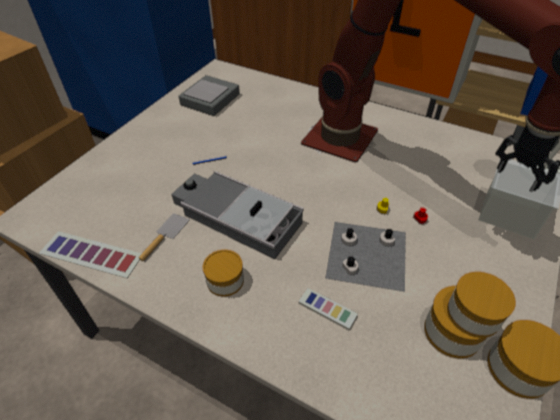

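View pics/side0.png

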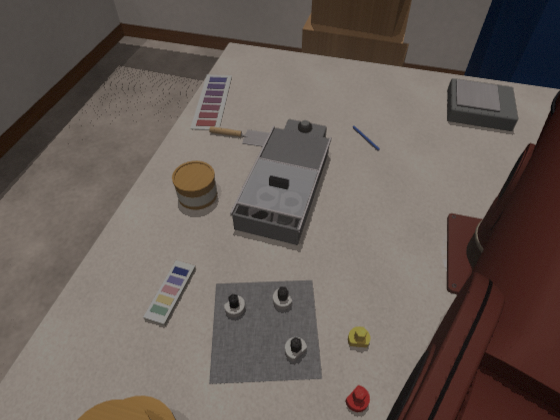

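View pics/wrist0.png

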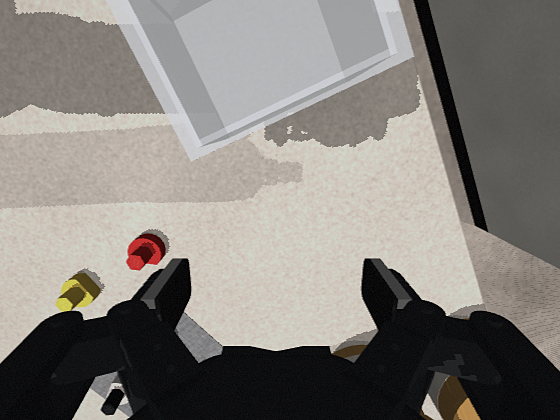

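```bash
cat > go.py <<'E'
import sys,math
from h import *
# usage: go.py x y z psi_deg
def plan(x,y,z,psi):
    s=sense();R=np.array(s['orientation']);p=np.array(s['tcp_pos'])
    c,sn=math.cos(math.radians(psi)),math.sin(math.radians(psi))
    Rt=np.array([[c,0,-sn],[sn,0,c],[0,-1,0]])
    from scipy.spatial.transform import Rotation as Ro
    rv=np.degrees(Ro.from_matrix(R.T@Rt).as_rotvec())/6
    d=R.T@(np.array([x,y,z])-p)/0.02
    cur=math.degrees(math.atan2(R[1,0],R[0,0]))
    print('t',round(s['time_s'],2),'tcp',p.round(4),'psi',round(cur,2),'gap',round(s['finger_gap'],3),'F',np.round(s['force'],1))
    print('total units shift',d.round(2),'turn',rv.round(2),'world d mm',((np.array([x,y,z])-p)*1000).round(1))
if __name__=='__main__': plan(*map(float,sys.argv[1:5]))
E
python3 go.py 0.53 -0.02 0.27 90
```

```text
t 1.2 tcp [0.2673 0.5925 0.2313] psi 65.72 gap 1.004 F [-0.4  1.   0.9]
total units shift [-22.51  -1.93 -24.57] turn [-0.   -4.05 -0.  ] world d mm [ 262.7 -612.5   38.7]
```

Request:
servo_tool --pt "0 -0.4 0 0 -0.8 0 0" --pt "0 -0.4 0 0 -0.8 0 0" --pt "0 -0.4 0 0 -0.8 0 0" --pt "0 -0.4 0 0 -0.8 0 0" --pt "0 -0.4 0 0 -0.8 0 0" --squeeze 40

```text
time_s: 1.7
tcp_pos: [0.2669, 0.5918, 0.271]
orientation: [[-0.01, -0.001, -1.0], [1.0, -0.003, -0.01], [-0.003, -1.0, 0.001]]
force: [0.4, 1.7, 1.2]
finger_gap: 0.998
```

```bash
python3 go.py 0.53 -0.02 0.27 90
```

```text
t 1.7 tcp [0.2669 0.5918 0.271 ] psi 90.55 gap 0.998 F [0.4 1.7 1.2]
total units shift [-30.72   0.12 -12.86] turn [-0.01  0.09 -0.03] world d mm [ 263.1 -611.8   -1. ]
```

Request:
servo_tool --pt "-1 0 -0.4 0 0 0 0" --pt "-1 0 -0.4 0 0 0 0" --pt "-1 0 -0.4 0 0 0 0" --pt "-1 0 -0.4 0 0 0 0" --pt "-1 0 -0.4 0 0 0 0" --pt "-1 0 -0.4 0 0 0 0" --pt "-1 0 -0.4 0 0 0 0" --pt "-1 0 -0.4 0 0 0 0"

```text
time_s: 2.5
tcp_pos: [0.3332, 0.4301, 0.2722]
orientation: [[-0.019, -0.001, -1.0], [1.0, 0.001, -0.019], [0.001, -1.0, 0.001]]
force: [-0.0, 0.1, 0.2]
finger_gap: 1.0
```

Request:
servo_tool --pt "-1 0 -0.4 0 0 0 0" --pt "-1 0 -0.4 0 0 0 0" --pt "-1 0 -0.4 0 0 0 0" --pt "-1 0 -0.4 0 0 0 0" --pt "-1 0 -0.4 0 0 0 0" --pt "-1 0 -0.4 0 0 0 0" --pt "-1 0 -0.4 0 0 0 0" --pt "-1 0 -0.4 0 0 0 0"

```text
time_s: 3.3
tcp_pos: [0.4025, 0.2642, 0.2732]
orientation: [[-0.018, 0.0, -1.0], [1.0, 0.003, -0.018], [0.003, -1.0, -0.001]]
force: [0.5, -0.4, -0.3]
finger_gap: 0.996
```

```bash
python3 go.py 0.53 -0.02 0.27 90; python3 - <<'E'
from h import *
s,p,d=shot('wrist','w_mat.png');T=camT('wrist',s)
print([(np.round(tow(T,r['at']),3).tolist(),round(r['score'],2)) for r in recognise('pot1','wrist')])
E
```

```text
t 3.3 tcp [0.4025 0.2642 0.2732] psi 91.04 gap 0.996 F [ 0.5 -0.4 -0.3]
total units shift [-14.32   0.12  -6.11] turn [0.01 0.17 0.03] world d mm [ 127.5 -284.2   -3.2]
[([0.413, 0.33, 0.026], 0.95), ([0.297, 0.278, 0.026], 0.87), ([0.55, 0.281, 0.02], 0.82), ([0.46, 0.24, 0.02], 0.7), ([0.28, 0.395, 0.023], 0.6)]
```

View pics/w_mat.png

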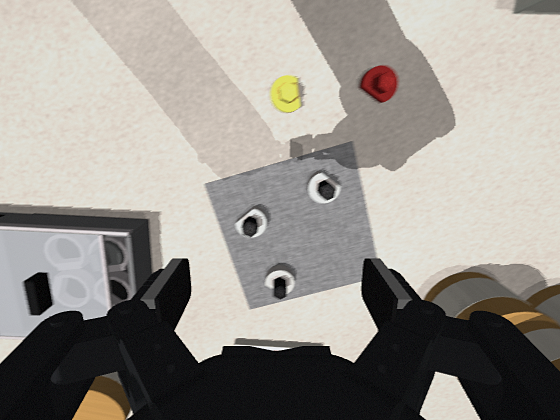

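Wrist view: three white pots on the mat at (323,187), (250,222), (280,283). The yellow (288,94) and red (380,84) look-alikes are off the mat. Mixer is at left with its knob at (38,292).

Request:
servo_tool --pt "-1 0 -0.4 0 0 0 0" --pt "-1 0 -0.4 0 0 0 0" --pt "-1 0 -0.4 0 0 0 0" --pt "-1 0 -0.4 0 0 0 0" --pt "-1 0 -0.4 0 0 0 0" --pt "-1 0 -0.4 0 0 0 0" --pt "-1 0 -0.4 0 0 0 0" --pt "-1 0 -0.4 0 0 0 0"

```text
time_s: 4.2
tcp_pos: [0.4706, 0.1043, 0.2738]
orientation: [[-0.023, 0.003, -1.0], [1.0, 0.006, -0.023], [0.006, -1.0, -0.003]]
force: [-1.1, 0.8, -0.6]
finger_gap: 1.001
```

Request:
servo_tool --pt "-1 0 -0.4 0 0 0 0" --pt "-1 0 -0.4 0 0 0 0" --pt "-1 0 -0.4 0 0 0 0" --pt "-1 0 -0.4 0 0 0 0" --pt "-1 0 -0.4 0 0 0 0" --pt "-1 0 -0.4 0 0 0 0" --pt "0 0 0 0 0 0 0"

```text
time_s: 4.9
tcp_pos: [0.5241, -0.018, 0.2741]
orientation: [[-0.023, 0.005, -1.0], [1.0, 0.007, -0.023], [0.007, -1.0, -0.005]]
force: [-0.1, -0.4, -0.1]
finger_gap: 1.001
```

```bash
python3 - <<'E'
from h import *
s,p,d=shot('wrist','w_mix.png');T=camT('wrist',s);print(s['tcp_pos'])
for t in ['plug','cup1','mixer','cover_knob','start','cover']:
    print(t,[(np.round(tow(T,r['at']),3).tolist(),round(r['score'],2)) for r in recognise(t,'wrist')])
E
```

```text
[ 0.52413132 -0.01800828  0.27409964]
plug [([0.553, 0.273, 0.019], 0.68), ([0.415, 0.323, 0.023], 0.28)]
cup1 []
mixer [([0.538, -0.117, 0.058], 0.95)]
cover_knob [([0.54, -0.042, 0.066], 0.94)]
start [([0.54, -0.304, 0.072], 0.64)]
cover [([0.538, -0.038, 0.065], 0.9), ([0.73, -0.015, 0.069], 0.61)]
```

View pics/w_mix.png

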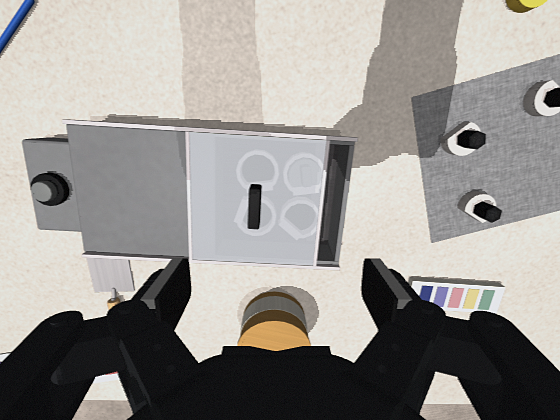

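```bash
python3 - <<'E'
from h import *
np.set_printoptions(precision=4,suppress=True)
s=sense();f=np.load('/tmp/wrist.npz');p,d=f['p'],f['d'];P=cloud('wrist',d,s)
P=P.reshape(-1,3);C=p.reshape(-1,3)
m=(P[:,0]>.42)&(P[:,0]<.66)&(P[:,1]>-.32)&(P[:,1]<.1)
for lo,hi in [(.054,.064),(.064,.072),(.054,.072)]:
    q=P[m&(P[:,2]>lo)&(P[:,2]<hi)&(P[:,1]>-.262)]
    print(lo,len(q),q.min(0),q.max(0),cv2.minAreaRect(q[:,:2].astype(np.float32)*1000))
k=m&(P[:,2]>.085)&(P[:,2]<.1);q=P[k];print('knob',len(q),q.mean(0),cv2.minAreaRect(q[:,:2].astype(np.float32)*1000))
b=m&(P[:,2]>.065)&(P[:,2]<.08)&(P[:,1]<-.26);q=P[b];print('btn',len(q),q.mean(0),cv2.minAreaRect(q[:,:2].astype(np.float32)*1000))
print(np.histogram(P[m][:,2],bins=np.arange(-.01,.11,.005)))
t=(abs(P[:,2])<.004)&(abs(P[:,1])<.4);print('table',np.median(P[t][:,2]))
E
```

```text
0.054 15132 [ 0.4543 -0.262   0.054 ] [0.6342 0.0804 0.064 ] ((544.3516235351562, -92.30355834960938), (342.4357604980469, 169.90904235839844), 88.2349624633789)
0.064 18795 [ 0.4543 -0.2619  0.064 ] [0.6387 0.0809 0.0717] ((546.7047119140625, -91.68663024902344), (341.2405090332031, 174.59921264648438), 88.25115203857422)
0.054 33927 [ 0.4543 -0.262   0.054 ] [0.6387 0.0809 0.0717] ((546.68359375, -92.31901550292969), (342.54217529296875, 174.586669921875), 88.23857116699219)
knob 505 [ 0.5463 -0.0376  0.0919] ((547.6166381835938, -37.6717414855957), (13.94304370880127, 49.259117126464844), 88.12437438964844)
btn 380 [ 0.5423 -0.2956  0.0686] ((575.4057006835938, -277.97149658203125), (106.70511627197266, 26.1560115814209), 29.08927345275879)
(array([    0,  8308,  3235,   132,    97,   107,   121,   113,   128,
         136,   177,  2682,   234, 13338,  3132, 18423,    50,    16,
          17,    21,   484,     0,     0]), array([-0.01 , -0.005,  0.   ,  0.005,  0.01 ,  0.015,  0.02 ,  0.025,
        0.03 ,  0.035,  0.04 ,  0.045,  0.05 ,  0.055,  0.06 ,  0.065,
        0.07 ,  0.075,  0.08 ,  0.085,  0.09 ,  0.095,  0.1  ,  0.105]))
table -0.0004388812089739791
```

```bash
python3 go.py 0.547 -0.038 0.073 88.2
```

```text
t 5.25 tcp [ 0.5233 -0.0145  0.274 ] psi 91.62 gap 0.999 F [ 0.4 -0.4  0.3]
total units shift [-1.29 10.05 -1.1 ] turn [0.05 0.57 0.08] world d mm [  23.7  -23.5 -201. ]
```

Request:
servo_tool --pt "0 0.9 0 0.05 0.57 0.08 120" --pt "-0.2 1 -0.2 0 0 0 120" --pt "-0.2 1 -0.2 0 0 0 120" --pt "-0.2 1 -0.2 0 0 0 120" --pt "-0.2 1 -0.2 0 0 0 120" --pt "-0.2 1 -0.2 0 0 0 120" --pt "-0.1 1 -0.1 0 0 0 120"

```text
time_s: 5.95
tcp_pos: [0.5474, -0.0321, 0.135]
orientation: [[0.026, 0.007, -1.0], [1.0, 0.004, 0.026], [0.004, -1.0, -0.007]]
force: [-0.0, -0.1, -0.1]
finger_gap: 0.53
```

```bash
python3 go.py 0.547 -0.038 0.073 88.2
```

```text
t 5.95 tcp [ 0.5474 -0.0321  0.135 ] psi 88.51 gap 0.53 F [-0.  -0.1 -0.1]
total units shift [-0.31  3.1   0.04] turn [0.07 0.05 0.04] world d mm [ -0.4  -5.9 -62. ]
```

Request:
servo_tool --pt "-0.1 1 0 0.07 0.05 0.04 120" --pt "-0.1 1 0 0 0 0 120" --pt "-0.1 0.7 0 0 0 0 120" --pt "0 0.4 0 0 0 0 120" --pt "0 0 0 0 0 0 200" --pt "0 0 0 0 0 0 255" --pt "0 0 0 0 0 0 255" --pt "0 0 0 0 0 0 255"

```text
time_s: 6.75
tcp_pos: [0.5463, -0.0361, 0.0689]
orientation: [[0.029, -0.003, -1.0], [1.0, -0.0, 0.029], [-0.0, -1.0, 0.003]]
force: [3.4, -1.6, -11.0]
finger_gap: 0.157
```

```bash
python3 go.py 0.547 -0.038 0.073 88.2
```

```text
t 6.75 tcp [ 0.5463 -0.0361  0.0689] psi 88.33 gap 0.157 F [  3.4  -1.6 -11. ]
total units shift [-0.1  -0.2  -0.04] turn [-0.03  0.02 -0.  ] world d mm [ 0.7 -1.9  4.1]
```

Request:
servo_tool --pt "-0.6 -0.05 0 0 0 0 255" --pt "-0.9 0 0 0 0 0 255" --pt "-0.9 0 0 0 0 0 255" --pt "-0.9 0 0 0 0 0 255" --pt "-0.9 0 0 0 0 0 255" --pt "-0.9 0 0 0 0 0 255" --pt "-0.9 0 0 0 0 0 255"

```text
time_s: 7.45
tcp_pos: [0.542, -0.1513, 0.069]
orientation: [[0.022, -0.006, -1.0], [1.0, 0.009, 0.022], [0.009, -1.0, 0.006]]
force: [-0.6, 3.6, -4.5]
finger_gap: 0.156
```

```bash
python3 go.py 0.541 -0.177 0.072 88.2
```

```text
t 7.45 tcp [ 0.542  -0.1513  0.069 ] psi 88.74 gap 0.156 F [-0.6  3.6 -4.5]
total units shift [-1.28 -0.16  0.02] turn [-0.06  0.09  0.09] world d mm [ -1.  -25.7   3. ]
```

Request:
servo_tool --pt "-0.7 0 0 0 0 0 255" --pt "-0.5 0 0 0 0 0 255" --pt "-0.2 0 0 0 0 0 255" --pt "-0.2 0 0 0 0 0 255"

```text
time_s: 7.85
tcp_pos: [0.5409, -0.1801, 0.0689]
orientation: [[0.021, -0.007, -1.0], [1.0, 0.018, 0.021], [0.018, -1.0, 0.008]]
force: [-4.4, 21.8, 6.3]
finger_gap: 0.158
```

```bash
python3 go.py 0.541 -0.177 0.072 88.2
```

```text
t 7.85 tcp [ 0.5409 -0.1801  0.0689] psi 88.77 gap 0.158 F [-4.4 21.8  6.3]
total units shift [ 0.16 -0.15  0.  ] turn [-0.08  0.1   0.17] world d mm [0.1 3.1 3.1]
```

Request:
servo_tool --pt "0.1 0 0 0 0 0 120" --pt "0 0 0 0 0 0 120" --pt "0 -0.3 0 0 0 0 100" --pt "0 -1 0 -0.08 0.1 0.17 0" --pt "0.9 -1 0 0 0 0 0" --pt "1 -1 0 0 0 0 0" --pt "1 -1 0.1 0 0 0 0" --pt "1 -1 0.1 0 0 0 0"

```text
time_s: 8.65
tcp_pos: [0.5399, -0.1026, 0.1816]
orientation: [[0.037, 0.003, -0.999], [0.999, -0.004, 0.037], [-0.004, -1.0, -0.003]]
force: [1.1, 0.8, -0.3]
finger_gap: 1.003
```

```bash
python3 go.py 0.52 -0.01 0.22 88.2
```

```text
t 8.65 tcp [ 0.5399 -0.1026  0.1816] psi 87.89 gap 1.003 F [ 1.1  0.8 -0.3]
total units shift [ 4.58 -1.95  1.16] turn [ 0.03 -0.05 -0.04] world d mm [-19.9  92.6  38.4]
```

Request:
servo_tool --pt "0.9 -0.4 0.25 0 0 0 0" --pt "0.9 -0.4 0.25 0 0 0 0" --pt "0.9 -0.4 0.25 0 0 0 0" --pt "0.9 -0.4 0.25 0 0 0 0" --pt "0.9 -0.4 0.2 0 0 0 0" --pt "0 0 0 0 0 0 0" --pt "0 0 0 0 0 0 0"

```text
time_s: 9.35
tcp_pos: [0.5217, -0.0088, 0.2323]
orientation: [[0.036, 0.019, -0.999], [0.999, -0.004, 0.036], [-0.003, -1.0, -0.019]]
force: [-0.3, -0.2, 0.1]
finger_gap: 0.998
```

```bash
python3 - <<'E'
from h import *
np.set_printoptions(precision=4,suppress=True)
s,p,d=shot('wrist','w_cup.png');T=camT('wrist',s);print(s['tcp_pos'])
for t in ['plug','cup1','cover_knob']:
    print(t,[(np.round(tow(T,r['at']),3).tolist(),round(r['score'],2)) for r in recognise(t,'wrist')])
P=cloud('wrist',d,s).reshape(-1,3)
m=(P[:,0]>.42)&(P[:,0]<.66)&(P[:,1]>-.32)&(P[:,1]<.1)
k=m&(P[:,2]>.085)&(P[:,2]<.1);q=P[k];print('knob',len(q),q.mean(0) if len(q) else 0)
c=cv2.resize(p[60:330,150:450],None,fx=2.6,fy=2.2,interpolation=cv2.INTER_CUBIC);cv2.imwrite('pics/w_cup_z.png',c[:,:,::-1])
E
```

```text
[ 0.5217 -0.0088  0.2323]
plug [([0.518, 0.025, 0.027], 0.78), ([0.514, -0.044, 0.007], 0.52)]
cup1 [([0.521, 0.021, 0.024], 0.85), ([0.586, 0.021, 0.016], 0.78), ([0.584, -0.046, 0.014], 0.62)]
cover_knob [([0.531, -0.177, 0.066], 0.93)]
knob 776 [ 0.5426 -0.1773  0.0914]
```

View pics/w_cup.png

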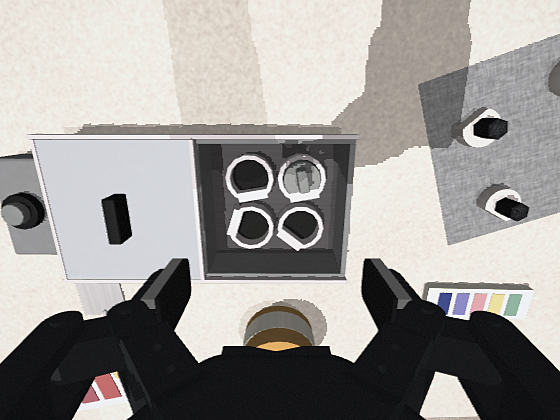

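```bash
cat >> h.py <<'E'
def ortho(p,s,z,cx,cy,half,ppm=3,cam='wrist'):
    # rows: +x up, cols: +y left -> image: up=+x, right=-y
    n=int(2*half*1000*ppm); K=np.array(calibration(cam)['mtx']);T=np.linalg.inv(camT(cam,s))
    v,u=np.indices((n,n)); X=cx+half-(v+.5)/n*2*half; Y=cy+half-(u+.5)/n*2*half
    W=np.stack([X,Y,np.full_like(X,z),np.ones_like(X)],-1)@T.T
    mu=(K[0,0]*W[...,0]/W[...,2]+K[0,2]).astype(np.float32);mv=(K[1,1]*W[...,1]/W[...,2]+K[1,2]).astype(np.float32)
    return cv2.remap(p,mu,mv,cv2.INTER_CUBIC)
E
python3 - <<'E'
from h import *
s=sense();f=np.load('/tmp/wrist.npz');p=f['p']
o=ortho(p,s,0.024,0.5479,-0.0073,0.08,4)
o2=np.ascontiguousarray(o[20:620,20:620])
cv2.imwrite('pics/ortho_cup.png',o[:,:,::-1][:600])
E
```

```text
(no output)
```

View pics/ortho_cup.png

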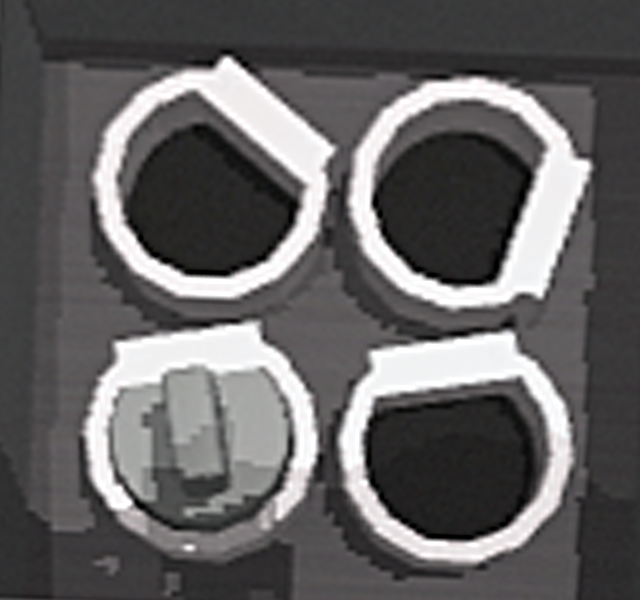

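```bash
cat > cups.py <<'E'
from h import *
from scipy.optimize import minimize
import math
s=sense();f=np.load('/tmp/wrist.npz');p=f['p'];s['tcp_pos']=f['t'];s['orientation']=f['R']
o=cv2.cvtColor(ortho(p,s,0.024,0.5479,-0.0073,0.08,4),cv2.COLOR_RGB2GRAY).astype(np.float32)
o=np.clip(o,120,230);o=cv2.GaussianBlur(o,(0,0),1.5)
def Dpts(off):
    # closed contour of D offset
    r=23.5+off; f=15.5+off; a=math.acos(f/r)
    t=np.linspace(a,2*math.pi-a,160); A=np.stack([r*np.cos(t),r*np.sin(t)],1)
    h=r*math.sin(a); B=np.stack([np.full(60,f),np.linspace(-h,h,60)],1)
    return np.vstack([A,B])
def samp(par,off):
    x,y,th=par; q=Dpts(off); c,sn=math.cos(th),math.sin(th)
    X=x+c*q[:,0]-sn*q[:,1]; Y=y+sn*q[:,0]+c*q[:,1]   # mm rel centre
    u=(80-Y)*4-.5; v=(80-X)*4-.5
    return cv2.remap(o,u.astype(np.float32)[None],v.astype(np.float32)[None],cv2.INTER_LINEAR).mean()
def cost(par): return sum(samp(par,-k) for k in (1,2))-sum(samp(par,k) for k in (1,2,3))
for n,(x,y),t0 in [('A',(-33,-31),10),('B',(-31,33),10),('C',(31,-33),-70),('D',(33,31),-40)]:
    best=None
    for t in range(t0-20,t0+21,5):
      for th in [math.radians(t)]:
        r=minimize(cost,[x,y,th],method='Nelder-Mead',options=dict(initial_simplex=[[x,y,th],[x+3,y,th],[x,y+3,th],[x,y,th+.15]]))
        if best is None or r.fun<best.fun: best=r
    b=best.x; print(n,round(.5479+b[0]/1e3,4),round(-.0073+b[1]/1e3,4),round(math.degrees(b[2]),1),round(best.fun,1))
E
python3 cups.py
```

```text
A 0.5166 -0.041 8.0 -441.1
B 0.5192 0.0229 7.9 -325.0
C 0.5806 -0.0432 -110.0 -443.1
D 0.5828 0.0206 -40.7 -443.2
```

```bash
python3 go.py 0.518 0.0245 0.11 98; python3 -c "
from station import *;print(sense()['joint_positions'])"
```

```text
t 9.55 tcp [ 0.5215 -0.0092  0.2314] psi 87.86 gap 1.001 F [-0.5 -0.2  0.5]
total units shift [1.7  6.06 0.34] turn [ 0.16 -1.69 -0.05] world d mm [  -3.5   33.7 -121.4]
[-0.57234702  0.04779793  0.52292199  1.81084183 -0.01961922  1.2724959
  1.48898082]
```

Request:
servo_tool --pt "0.3 1 0.1 0.08 -0.85 0 135" --pt "0.3 1 0.1 0.08 -0.85 0 135" --pt "0.3 1 0 0 0 0 135" --pt "0.3 1 0 0 0 0 135" --pt "0.3 1 0 0 0 0 135" --pt "0.1 0.7 0 0 0 0 135" --pt "0 0 0 0 0 0 135"

```text
time_s: 10.25
tcp_pos: [0.515, 0.0166, 0.1117]
orientation: [[-0.139, -0.002, -0.99], [0.99, -0.008, -0.139], [-0.008, -1.0, 0.003]]
force: [-0.6, -0.4, -0.4]
finger_gap: 0.468
```

```bash
python3 go.py 0.518 0.0245 0.025 98; python3 -c "
from h import *
s,p,d=shot('wrist','w_plug.png')"
```

```text
t 10.25 tcp [0.515  0.0166 0.1117] psi 97.98 gap 0.468 F [-0.6 -0.4 -0.4]
total units shift [ 0.4   4.33 -0.22] turn [-0.03 -0.   -0.07] world d mm [  3.    7.9 -86.7]
```

View pics/w_plug.png

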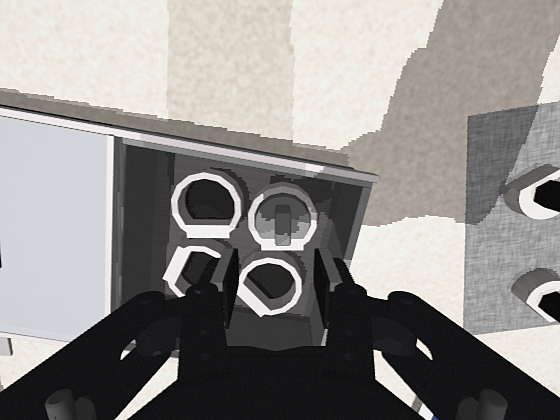

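```bash
python3 cups.py; python3 - <<'E'
from h import *
f=np.load('/tmp/wrist.npz');s=dict(tcp_pos=f['t'],orientation=f['R']);P=cloud('wrist',f['d'],s).reshape(-1,3)
m=(abs(P[:,0]-.518)<.02)&(abs(P[:,1]-.025)<.02)&(P[:,2]>.05)&(P[:,2]<.062);q=P[m]
print(len(q),q.mean(0),cv2.minAreaRect(q[:,:2].astype(np.float32)*1000))
E
```

```text
A 0.5167 -0.041 7.6 -438.2
B 0.52 0.0227 7.8 -288.2
C 0.5804 -0.0433 -110.0 -295.4
D 0.5829 0.0206 -40.8 -445.1
552 [0.51499641 0.02218062 0.05509351] ((515.8972778320312, 22.39643669128418), (25.8404541015625, 11.104959487915039), 8.061676025390625)
```

Request:
servo_tool --pt "0.14 0.9 -0.1 -0.03 0 -0.07 135" --pt "0.14 0.9 -0.07 0 0 0 135" --pt "0 0.9 0 0 0 0 135" --pt "0 0.7 0 0 0 0 135" --pt "0 0.3 0 0 0 0 135" --pt "0 0 0 0 0 0 135"

```text
time_s: 10.9
tcp_pos: [0.5229, 0.0199, 0.0413]
orientation: [[-0.135, 0.009, -0.991], [0.991, 0.001, -0.135], [-0.001, -1.0, -0.009]]
force: [-1.0, -0.2, 0.4]
finger_gap: 0.471
```

```bash
python3 go.py 0.5175 0.0227 0.027 98
```

```text
t 10.9 tcp [0.5229 0.0199 0.0413] psi 97.74 gap 0.471 F [-1.  -0.2  0.4]
total units shift [0.18 0.71 0.25] turn [ 0.09 -0.04 -0.01] world d mm [ -5.4   2.8 -14.3]
```

Request:
servo_tool --pt "0.15 0.4 0.2 0.09 0 0 135" --pt "0 0.25 0 0 0 0 135" --pt "0 0 0 0 0 0 190" --pt "0 0 0 0 0 0 255" --pt "0 0 0 0 0 0 255" --pt "0 0 0 0 0 0 255"

```text
time_s: 11.5
tcp_pos: [0.5215, 0.0227, 0.0308]
orientation: [[-0.134, 0.005, -0.991], [0.991, 0.001, -0.134], [0.0, -1.0, -0.005]]
force: [-0.3, 0.0, -1.7]
finger_gap: 0.127
```

```bash
python3 go.py 0.5175 0.0227 0.10 98
```

```text
t 11.5 tcp [0.5215 0.0227 0.0308] psi 97.73 gap 0.127 F [-0.3  0.  -1.7]
total units shift [ 0.03 -3.46  0.18] turn [ 0.05 -0.05  0.  ] world d mm [-4.  -0.  69.2]
```

Request:
servo_tool --pt "0 -0.5 0 0 0 0 255" --pt "0 -0.9 0 0 0 0 255" --pt "0 -1 0 0 0 0 255" --pt "0 -1 0 0 0 0 255" --pt "0 -1 0 0 0 0 255" --pt "0.5 -0.6 0 0 0 0 255" --pt "1 0 -0.1 0 0 0 255" --pt "1 0 -0.1 0 0 0 255"

```text
time_s: 12.3
tcp_pos: [0.5167, 0.0718, 0.1376]
orientation: [[-0.128, 0.004, -0.992], [0.992, 0.0, -0.128], [-0.0, -1.0, -0.004]]
force: [0.5, -0.2, -1.9]
finger_gap: 0.13
```

```bash
python3 go.py 0.525 0.375 0.12 98
```

```text
t 12.3 tcp [0.5167 0.0718 0.1376] psi 97.38 gap 0.13 F [ 0.5 -0.2 -1.9]
total units shift [14.98  0.88 -2.35] turn [ 0.03 -0.1  -0.  ] world d mm [  8.3 303.2 -17.6]
```

Plug held (gap steady at 11 mm). Moving it to the mat.

Request:
servo_tool --pt "1 0 -0.15 0 0 0 255" --pt "1 0 -0.15 0 0 0 255" --pt "1 0 -0.15 0 0 0 255" --pt "1 0 -0.15 0 0 0 255" --pt "1 0 -0.15 0 0 0 255" --pt "1 0 -0.15 0 0 0 255" --pt "1 0 -0.15 0 0 0 255" --pt "1 0 -0.15 0 0 0 255"

```text
time_s: 13.1
tcp_pos: [0.5152, 0.2463, 0.139]
orientation: [[-0.131, 0.001, -0.991], [0.991, 0.001, -0.131], [0.001, -1.0, -0.001]]
force: [0.3, 0.3, -0.3]
finger_gap: 0.135
```

Request:
servo_tool --pt "1 0 -0.15 0 0 0 255" --pt "1 0 -0.15 0 0 0 255" --pt "1 0 -0.15 0 0 0 255" --pt "1 0 -0.15 0 0 0 255" --pt "0.7 0 -0.15 0 0 0 255" --pt "0.2 0 0 0 0 0 255" --pt "0 0 0 0 0 0 255"

```text
time_s: 13.8
tcp_pos: [0.5136, 0.3575, 0.1385]
orientation: [[-0.137, -0.001, -0.991], [0.991, 0.001, -0.137], [0.001, -1.0, 0.001]]
force: [-0.5, -0.4, -1.6]
finger_gap: 0.129
```

```bash
python3 go.py 0.525 0.375 0.025 98;python3 -c "
from h import *
for c in ['wrist','side']:
    s,p,d=shot(c,c+'_pl.png');T=camT(c,s)
    print([(np.round(tow(T,r['at']),3).tolist(),round(r['score'],2)) for r in recognise('pot1',c)])"
```

```text
t 13.8 tcp [0.5136 0.3575 0.1385] psi 97.88 gap 0.129 F [-0.5 -0.4 -1.6]
total units shift [ 0.79  5.67 -0.69] turn [-0.01 -0.02  0.01] world d mm [  11.4   17.5 -113.5]
[([0.465, 0.24, 0.021], 0.85), ([0.554, 0.284, 0.022], 0.73), ([0.416, 0.334, 0.026], 0.62), ([0.501, 0.358, 0.132], 0.29)]
[([0.277, 0.405, 0.026], 0.9), ([0.463, 0.237, 0.025], 0.88), ([0.417, 0.336, 0.023], 0.84), ([0.293, 0.283, 0.023], 0.55), ([0.503, -0.034, 0.018], 0.36), ([0.473, 0.337, 0.002], 0.32)]
```

View pics/wrist_pl.png

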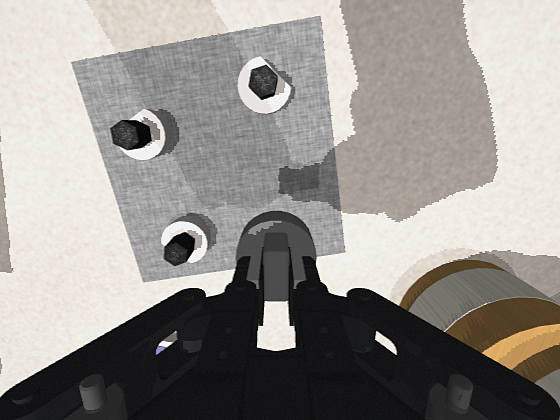

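View pics/side_pl.png

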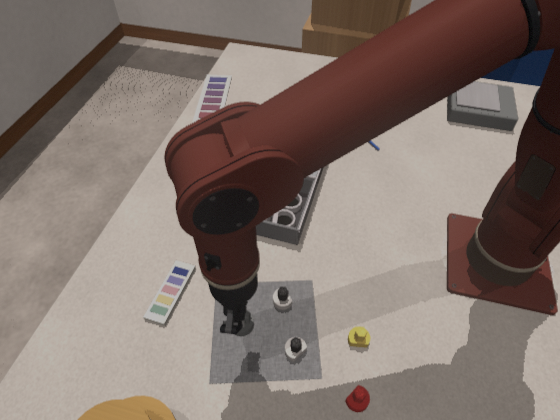

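```bash
python3 - <<'E'
from h import *
f=np.load('/tmp/wrist.npz');s=dict(tcp_pos=f['t'],orientation=f['R']);P=cloud('wrist',f['d'],s)
for u,v in [(341,247),(145,279),(75,64),(318,20)]: print(P[v,u].round(3))
E
```

```text
[0.555 0.433 0.   ]
[0.621 0.231 0.   ]
[0.417 0.168 0.   ]
[0.354 0.372 0.001]
```

Request:
servo_tool --pt "0.2 0.8 -0.2 0 0 0 255" --pt "0.1 1 -0.1 0 0 0 255" --pt "0 1 0 0 0 0 255" --pt "0 1 0 0 0 0 255" --pt "0 0.9 0 0 0 0 255" --pt "0 0.4 0 0 0 0 255" --pt "0 0 0 0 0 0 255"

```text
time_s: 14.7
tcp_pos: [0.5213, 0.3589, 0.0283]
orientation: [[-0.129, -0.001, -0.992], [0.992, -0.0, -0.129], [-0.0, -1.0, 0.001]]
force: [-0.9, -0.5, -1.6]
finger_gap: 0.126
```

```bash
python3 go.py 0.518 0.365 0.0255 98
```

```text
t 14.7 tcp [0.5213 0.3589 0.0283] psi 97.39 gap 0.126 F [-0.9 -0.5 -1.6]
total units shift [0.33 0.14 0.12] turn [-0.01 -0.1  -0.  ] world d mm [-3.3  6.1 -2.8]
```

Request:
servo_tool --pt "0 0.13 0 0 0 0 255" --pt "0 0.05 0 0 0 0 255" --pt "0 0 0 0 0 0 255"

```text
time_s: 15.0
tcp_pos: [0.5224, 0.359, 0.0257]
orientation: [[-0.128, 0.001, -0.992], [0.992, 0.001, -0.128], [0.001, -1.0, -0.001]]
force: [-0.2, 0.3, -0.8]
finger_gap: 0.132
```

```bash
python3 go.py 0.518 0.365 0.0255 98
```

```text
t 15.0 tcp [0.5224 0.359  0.0257] psi 97.35 gap 0.132 F [-0.2  0.3 -0.8]
total units shift [0.33 0.01 0.18] turn [ 0.01 -0.11  0.01] world d mm [-4.4  6.  -0.2]
```

Request:
servo_tool --pt "0 0.07 0 0 0 0 255" --pt "0 0.05 0 0 0 0 255" --pt "0 0 0 0 0 0 255"

```text
time_s: 15.3
tcp_pos: [0.5232, 0.3597, 0.0248]
orientation: [[-0.128, 0.003, -0.992], [0.992, 0.003, -0.128], [0.002, -1.0, -0.003]]
force: [-0.7, 0.5, -0.5]
finger_gap: 0.129
```

Request:
servo_tool --pt "0 0.08 0 0 0 0 255" --pt "0 0.06 0 0 0 0 255"

```text
time_s: 15.5
tcp_pos: [0.5234, 0.36, 0.0226]
orientation: [[-0.128, 0.003, -0.992], [0.992, 0.003, -0.128], [0.003, -1.0, -0.004]]
force: [-4.7, -4.1, 12.9]
finger_gap: 0.129
```

Request:
servo_tool --pt "0 -0.06 0 0 0 0 200" --pt "0 0 0 0 0 0 130" --pt "0 -0.2 0 0 0 0 130" --pt "0 -1 0 0 0 0 130" --pt "0 -1 0 0 0 0 130" --pt "-0.5 -1 0 0 0.3 0 0" --pt "-1 -1 0 0 0.3 0 0" --pt "-1 -1 0.5 0 0.3 0 0"

```text
time_s: 16.3
tcp_pos: [0.516, 0.3102, 0.1292]
orientation: [[-0.036, 0.0, -0.999], [0.999, 0.001, -0.036], [0.001, -1.0, -0.0]]
force: [0.8, 0.1, 0.4]
finger_gap: 0.966
```

Request:
servo_tool --pt "-0.5 -1 0.5 0 0.2 0 0" --pt "0 -1 0.5 0 0 0 0" --pt "0 -1 0 0 0 0 0" --pt "0 -1 0 0 0 0 0" --pt "0 0 0 0 0 0 0"

```text
time_s: 16.8
tcp_pos: [0.4968, 0.2955, 0.2174]
orientation: [[-0.007, 0.005, -1.0], [1.0, 0.005, -0.007], [0.005, -1.0, -0.005]]
force: [0.7, -1.0, 0.3]
finger_gap: 1.002
```

```bash
python3 -c "
from h import *
c='wrist'
s,p,d=shot(c,c+'_pots.png');T=camT(c,s);print(s['time_s'],s['tcp_pos'],s['orientation'])
for t in ['pot1','plug']: print([(np.round(tow(T,r['at']),3).tolist(),round(r['score'],2)) for r in recognise(t,c)])"
```

```text
16.8 [0.49679133 0.29548975 0.21742589] [[-0.00737659  0.00454399 -0.99996247]
 [ 0.99996125  0.00483806 -0.0073546 ]
 [ 0.00480446 -0.99997797 -0.0045795 ]]
[([0.552, 0.282, 0.018], 0.94), ([0.463, 0.24, 0.02], 0.8), ([0.417, 0.332, 0.024], 0.65), ([0.312, 0.28, 0.027], 0.6), ([0.521, 0.011, 0.015], 0.46)]
[([0.516, 0.361, 0.017], 0.89), ([0.519, -0.017, 0.016], 0.21)]
```

View pics/wrist_pots.png

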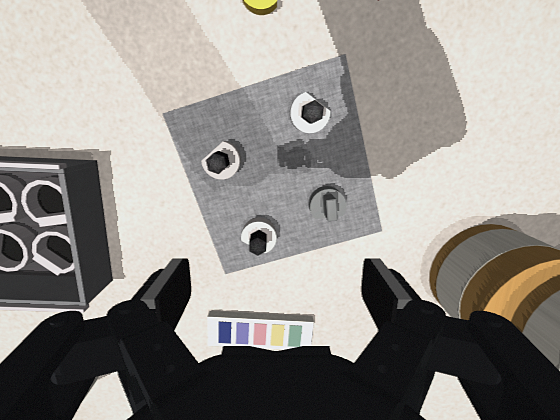

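```bash
python3 - <<'E'
from h import *
f=np.load('/tmp/wrist.npz');s=dict(tcp_pos=f['t'],orientation=f['R']);p=f['p']
row=[]
for z in (0.022,0.048):
    row.append(np.hstack([ortho(p,s,z,x,y,0.035,3.6)[:, :250] for x,y in [(.553,.283),(.464,.239),(.417,.333)]]))
cv2.imwrite('pics/opots.png',np.vstack(row)[:,:,::-1])
print(np.vstack(row).shape)
E
```

```text
(504, 750, 3)
```

View pics/opots.png

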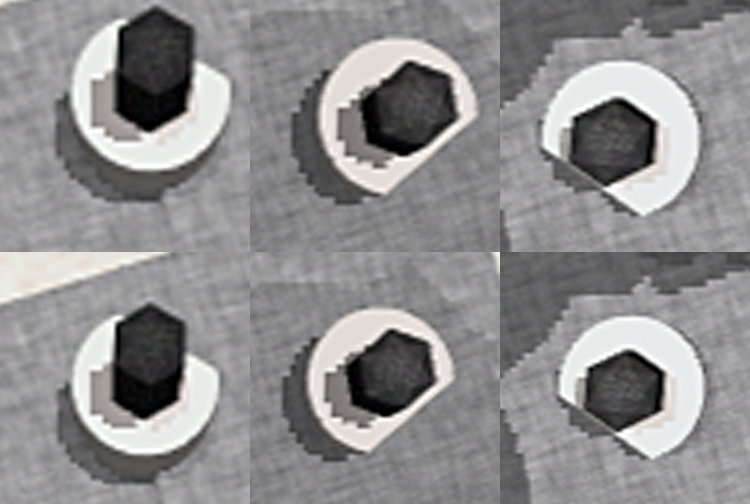

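```bash
cat > pots.py <<'E'
from h import *
from scipy.optimize import minimize
import math,sys
f=np.load('/tmp/wrist.npz');s=dict(tcp_pos=f['t'],orientation=f['R']);p=f['p']
P=cloud('wrist',f['d'],s).reshape(-1,3)
def D(off):
    r=22+off;ff=14+off;a=math.acos(ff/r);t=np.linspace(a,2*math.pi-a,160);h=r*math.sin(a)
    return np.vstack([np.stack([r*np.cos(t),r*np.sin(t)],1),np.stack([np.full(60,ff),np.linspace(-h,h,60)],1)])
def fit(x0,y0,t0,z=0.022):
    o=cv2.cvtColor(ortho(p,s,z,x0,y0,0.04,4),cv2.COLOR_RGB2GRAY).astype(np.float32)
    cap=(cv2.dilate((o<75).astype(np.uint8),np.ones((7,7)))).astype(np.float32)
    w=cv2.GaussianBlur(np.clip(o,150,225),(0,0),1.5)
    def cost(par):
        x,y,th=par;c,sn=math.cos(th),math.sin(th);tot=0
        A=[]
        for off in (-2,-1,1,2):
            q=D(off);X=x+c*q[:,0]-sn*q[:,1];Y=y+sn*q[:,0]+c*q[:,1]
            u=((40-Y)*4-.5).astype(np.float32)[None];v=((40-X)*4-.5).astype(np.float32)[None]
            g=cv2.remap(w,u,v,cv2.INTER_LINEAR)[0];k=cv2.remap(cap,u,v,cv2.INTER_LINEAR)[0]
            A.append((g,k<.3))
        for (gi,ki),(go,ko) in ((A[0],A[3]),(A[1],A[2])):
            m=ki&ko
            tot+=((go-gi)*m).sum()/220
        return tot
    best=None
    for t in range(-30,31,10):
        th=math.radians(t0+t)
        r=minimize(cost,[0,0,th],method='Nelder-Mead',options=dict(initial_simplex=[[0,0,th],[3,0,th],[0,3,th],[0,0,th+.15]]))
        if best is None or r.fun<best.fun:best=r
    b=best.x
    m=(np.hypot(P[:,0]-x0,P[:,1]-y0)<.03)&(P[:,2]>.044)&(P[:,2]<.056);q=P[m]
    print('pot',(x0+b[0]/1e3).round(4),(y0+b[1]/1e3).round(4),'th',round(math.degrees(b[2]),1),'c',round(best.fun,1),'cap',q.mean(0).round(4) if len(q) else None)
if __name__=='__main__':
    a=list(map(float,sys.argv[1:]))
    for i in range(0,len(a),3): fit(*a[i:i+3])
E
python3 pots.py .553 .283 -30 .464 .239 -139.5 .417 .333 147
```

```text
pot 0.5636 0.2757 th -34.5 c -76.1 cap [0.5622 0.276  0.0473]
pot 0.4664 0.2327 th -140.5 c -99.6 cap [0.4665 0.2327 0.0474]
pot 0.4131 0.3346 th 143.4 c -111.1 cap [0.4133 0.3343 0.0475]
```

```bash
python3 go.py .563 .276 .11 85.5
```

```text
t 16.95 tcp [0.4954 0.2948 0.2137] psi 90.43 gap 1.001 F [-0.5  0.5 -1.4]
total units shift [-0.97  5.18 -3.37] turn [0.   0.82 0.01] world d mm [  67.6  -18.8 -103.7]
```

Request:
servo_tool --pt "-0.2 0.7 -0.7 0 0.41 0 120" --pt "-0.2 1 -0.7 0 0.41 0 120" --pt "-0.3 1 -0.7 0 0 0 120" --pt "-0.3 1 -0.7 0 0 0 120" --pt "-0.3 0.9 -0.6 0 0 0 120" --pt "0 0.2 0 0 0 0 120" --pt "0 0 0 0 0 0 120"

```text
time_s: 17.65
tcp_pos: [0.5595, 0.2635, 0.1063]
orientation: [[0.08, -0.009, -0.997], [0.997, -0.005, 0.08], [-0.005, -1.0, 0.009]]
force: [0.2, 1.1, 0.3]
finger_gap: 0.528
```

```bash
python3 go.py .563 .276 .024 85.5;python3 -c "
from h import *
shot('wrist','w_p1.png')"; python3 pots.py .563 .276 -30
```

```text
t 17.65 tcp [0.5595 0.2635 0.1063] psi 85.42 gap 0.528 F [0.2 1.1 0.3]
total units shift [ 0.66  4.11 -0.16] turn [-0.08 -0.01 -0.05] world d mm [  3.5  12.5 -82.3]
pot 0.5639 0.2759 th -34.3 c -55.0 cap [0.5623 0.276  0.0474]
```

View pics/w_p1.png

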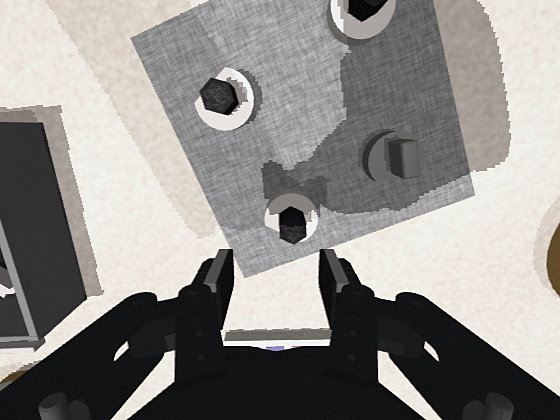

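Request:
servo_tool --pt "0.33 0.8 -0.1 -0.08 0 -0.05 120" --pt "0.33 0.9 -0.06 0 0 0 120" --pt "0 0.9 0 0 0 0 120" --pt "0 0.6 0 0 0 0 120" --pt "0 0.2 0 0 0 0 120" --pt "0 0 0 0 0 0 120"

```text
time_s: 18.3
tcp_pos: [0.563, 0.282, 0.0391]
orientation: [[0.075, 0.003, -0.997], [0.997, 0.004, 0.075], [0.005, -1.0, -0.003]]
force: [-0.0, 0.1, 0.5]
finger_gap: 0.531
```

```bash
python3 go.py .563 .276 .024 85.5
```

```text
t 18.3 tcp [0.563  0.282  0.0391] psi 85.68 gap 0.531 F [-0.   0.1  0.5]
total units shift [-0.3   0.75 -0.02] turn [0.02 0.03 0.04] world d mm [  0.   -6.  -15.1]
```

Request:
servo_tool --pt "-0.25 0.4 0 0 0 0.04 120" --pt "0 0.3 0 0 0 0 120" --pt "0 0 0 0 0 0 120" --pt "0 0 0 0 0 0 180" --pt "0 0 0 0 0 0 255" --pt "0 0 0 0 0 0 255" --pt "0 0 0 0 0 0 255"

```text
time_s: 19.0
tcp_pos: [0.5639, 0.2769, 0.0262]
orientation: [[0.076, 0.005, -0.997], [0.997, 0.002, 0.076], [0.002, -1.0, -0.005]]
force: [0.8, 0.8, -1.2]
finger_gap: 0.225
```

```bash
python3 go.py .5829 .0206 .12 79.3
```

```text
t 19.0 tcp [0.5639 0.2769 0.0262] psi 85.64 gap 0.225 F [ 0.8  0.8 -1.2]
total units shift [-12.69  -4.7   -1.94] turn [0.05 1.06 0.02] world d mm [  19.  -256.3   93.8]
```

Request:
servo_tool --pt "0 -0.5 0 0.05 0 0 255" --pt "0 -1 0 0 0 0 255" --pt "0 -1 0 0 0.5 0 255" --pt "0 -1 0 0 0.56 0 255" --pt "-0.5 -1 0 0 0 0 255" --pt "-1 -0.4 -0.2 0 0 0 255" --pt "-1 0 -0.2 0 0 0 255" --pt "-1 0 -0.2 0 0 0 255"

```text
time_s: 19.8
tcp_pos: [0.5616, 0.204, 0.1303]
orientation: [[0.186, -0.002, -0.983], [0.983, 0.003, 0.186], [0.002, -1.0, 0.002]]
force: [1.0, -0.2, -2.5]
finger_gap: 0.222
```

```bash
python3 go.py .5829 .0206 .12 79.3
```

```text
t 19.8 tcp [0.5616 0.204  0.1303] psi 79.3 gap 0.222 F [ 1.  -0.2 -2.5]
total units shift [-8.82  0.49 -2.75] turn [-0.02  0.    0.02] world d mm [  21.3 -183.4  -10.3]
```

Request:
servo_tool --pt "-1 0 -0.3 0 0 0 255" --pt "-1 0 -0.3 0 0 0 255" --pt "-1 0 -0.3 0 0 0 255" --pt "-1 0 -0.3 0 0 0 255" --pt "-1 0 -0.3 0 0 0 255" --pt "-1 0 -0.3 0 0 0 255" --pt "-1 0.1 -0.3 0 0 0 255" --pt "-0.8 0.1 -0.3 0 0 0 255"

```text
time_s: 20.6
tcp_pos: [0.5731, 0.0178, 0.1195]
orientation: [[0.196, -0.011, -0.98], [0.981, -0.001, 0.196], [-0.004, -1.0, 0.011]]
force: [1.4, 0.4, -2.0]
finger_gap: 0.224
```

Request:
servo_tool --pt "-0.2 0 -0.1 0 0 0 255" --pt "0 0 0 0 0 0 255"

```text
time_s: 20.8
tcp_pos: [0.5726, 0.0075, 0.118]
orientation: [[0.203, -0.014, -0.979], [0.979, -0.003, 0.203], [-0.006, -1.0, 0.013]]
force: [-0.4, -0.2, -1.8]
finger_gap: 0.226
```

```bash
python3 go.py .5829 .0206 .12 79.3; python3 -c "
from h import *
s,p,d=shot('wrist','w_p1c.png')"; python3 cups.py
```

```text
t 20.8 tcp [0.5726 0.0075 0.118 ] psi 78.3 gap 0.226 F [-0.4 -0.2 -1.8]
total units shift [ 0.75 -0.11 -0.37] turn [-0.13 -0.17 -0.05] world d mm [10.3 13.1  2. ]
A 0.5167 -0.041 7.8 -440.0
B 0.5189 0.0227 6.5 -345.4
C 0.5803 -0.0434 -109.9 -365.5
D 0.5824 0.0209 -14.5 -213.4
```

View pics/w_p1c.png

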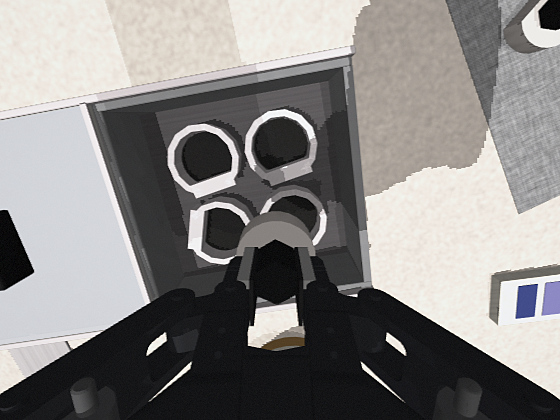

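Request:
servo_tool --pt "0.4 0 -0.2 -0.13 -0.17 -0.05 255" --pt "0.35 0.4 -0.2 0 0 0 255" --pt "0 0.8 0 0 0 0 255" --pt "0 0.8 0 0 0 0 255" --pt "0 0.6 0 0 0 0 255" --pt "0 0.3 0 0 0 0 255" --pt "0 0 0 0 0 0 255"

```text
time_s: 21.55
tcp_pos: [0.5851, 0.0318, 0.0555]
orientation: [[0.172, 0.002, -0.985], [0.985, 0.003, 0.172], [0.003, -1.0, -0.002]]
force: [-0.5, 0.0, -2.2]
finger_gap: 0.224
```

```bash
python3 go.py .5827 .0207 .05 79.3
```

```text
t 21.55 tcp [0.5851 0.0318 0.0555] psi 80.1 gap 0.224 F [-0.5  0.  -2.2]
total units shift [-0.57  0.27  0.02] turn [0.01 0.13 0.03] world d mm [ -2.4 -11.1  -5.5]
```

Request:
servo_tool --pt "-0.35 0 0.02 0 0.1 0 255" --pt "-0.15 0 0 0 0 0 255" --pt "0 0 0 0 0 0 255"

```text
time_s: 21.85
tcp_pos: [0.5836, 0.0213, 0.0566]
orientation: [[0.183, 0.003, -0.983], [0.983, 0.003, 0.183], [0.004, -1.0, -0.003]]
force: [0.5, -0.1, -0.6]
finger_gap: 0.222
```

```bash
python3 go.py .5827 .0207 .05 79.3
```

```text
t 21.85 tcp [0.5836 0.0213 0.0566] psi 79.46 gap 0.222 F [ 0.5 -0.1 -0.6]
total units shift [-0.04  0.33  0.04] turn [0.03 0.03 0.04] world d mm [-0.9 -0.6 -6.6]
```

Aligned within 1 mm. Descending.

Request:
servo_tool --pt "-0.04 0.3 0.04 0 0 0 255" --pt "0 0.25 0 0 0 0 255" --pt "0 0.2 0 0 0 0 255" --pt "0 0.15 0 0 0 0 255"

```text
time_s: 22.25
tcp_pos: [0.5834, 0.0204, 0.0385]
orientation: [[0.184, 0.006, -0.983], [0.983, 0.004, 0.184], [0.005, -1.0, -0.005]]
force: [0.2, -0.2, -0.7]
finger_gap: 0.224
```

```bash
python3 go.py .5827 .0207 .033 79.3
```

```text
t 22.25 tcp [0.5834 0.0204 0.0385] psi 79.41 gap 0.224 F [ 0.2 -0.2 -0.7]
total units shift [0.01 0.28 0.04] turn [0.05 0.02 0.05] world d mm [-0.7  0.3 -5.5]
```

In the recess already without contact force. Seating.

Request:
servo_tool --pt "0 0.15 0 0.04 0 0.04 255" --pt "0 0.1 0 0 0 0 255" --pt "0 0.05 0 0 0 0 255" --pt "0 0.03 0 0 0 0 255"

```text
time_s: 22.65
tcp_pos: [0.5837, 0.0205, 0.034]
orientation: [[0.184, -0.0, -0.983], [0.983, 0.002, 0.184], [0.001, -1.0, 0.001]]
force: [-3.0, -0.5, 3.9]
finger_gap: 0.223
```

Request:
servo_tool --pt "0 0.03 0 0 0 0 255" --pt "0 0 0 0 0 0 170" --pt "0 0 0 0 0 0 165" --pt "0 -0.2 0 0 0 0 160" --pt "0 -0.8 0 0 0 0 160" --pt "0 -1 0 0 0 0 160" --pt "0 -1 0 0 0 0 160" --pt "0 -1 0 0 0 0 160"

```text
time_s: 23.45
tcp_pos: [0.583, 0.0202, 0.1176]
orientation: [[0.184, -0.004, -0.983], [0.983, 0.0, 0.184], [-0.0, -1.0, 0.004]]
force: [0.4, 0.5, -0.3]
finger_gap: 0.372
```

```bash
python3 go.py .5837 .0205 .125 79.3;python3 -c "
from h import *
s,p,d=shot('wrist','w_p1d.png');P=cloud('wrist',d,s).reshape(-1,3)
q=P[(np.hypot(P[:,0]-.582,P[:,1]-.02)<.025)&(P[:,2]>.04)&(P[:,2]<.09)];print(len(q),np.percentile(q[:,2],[50,90,99]),np.median(q,0))"
```

```text
t 23.45 tcp [0.583  0.0202 0.1176] psi 79.4 gap 0.372 F [ 0.4  0.5 -0.3]
total units shift [ 0.02 -0.37 -0.03] turn [-0.03  0.02 -0.  ] world d mm [0.7 0.3 7.4]
733 [0.05535354 0.05621793 0.05688939] [0.58037201 0.02150956 0.05535354]
```

View pics/w_p1d.png

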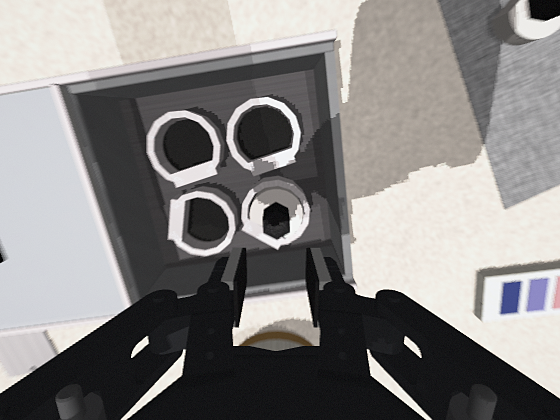

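Request:
servo_tool --pt "0 -0.5 0 0 0.9 0 120" --pt "0 -0.5 0 0 0.9 0 120" --pt "0 -0.5 0 0 0.9 0 120" --pt "0 0 0 0 0.9 0 120" --pt "0 0 0 0 0.9 0 120" --pt "0 0 0 0 0.9 0 120" --pt "0 0 0 0 0.9 0 120" --pt "0 0 0 0 0.3 0 120"

```text
time_s: 24.3
tcp_pos: [0.5879, 0.0195, 0.1647]
orientation: [[0.787, 0.013, -0.617], [0.617, 0.005, 0.787], [0.014, -1.0, -0.004]]
force: [0.3, -0.3, -0.3]
finger_gap: 0.53
```

```bash
python3 go.py .4665 .2327 .14 39.5
```

```text
t 24.3 tcp [0.5879 0.0195 0.1647] psi 38.09 gap 0.53 F [ 0.3 -0.3 -0.3]
total units shift [ 1.78  1.21 12.14] turn [ 0.04 -0.24  0.13] world d mm [-121.4  213.2  -24.7]
```

Request:
servo_tool --pt "0.15 0 1 0.04 -0.24 0.13 120" --pt "0.15 0 1 0 0 0 120" --pt "0.15 0 1 0 0 0 120" --pt "0.15 0.1 1 0 0 0 120" --pt "0.15 0.1 1 0 0 0 120" --pt "0.15 0.1 1 0 0 0 120" --pt "0.15 0.1 1 0 0 0 120" --pt "0.15 0.1 1 0 0 0 120"

```text
time_s: 25.1
tcp_pos: [0.5008, 0.1656, 0.1617]
orientation: [[0.766, 0.004, -0.642], [0.643, 0.001, 0.766], [0.004, -1.0, -0.002]]
force: [1.8, 0.5, 0.8]
finger_gap: 0.529
```

Request:
servo_tool --pt "0.15 0.2 1 0 0 0 120" --pt "0.15 0.2 0.8 0 0 0 120" --pt "0.1 0.2 0.3 0 0 0 120" --pt "0 0 0 0 0 0 120"

```text
time_s: 25.5
tcp_pos: [0.4759, 0.2098, 0.1521]
orientation: [[0.758, 0.004, -0.652], [0.652, 0.003, 0.758], [0.006, -1.0, -0.0]]
force: [-0.3, -1.0, 0.3]
finger_gap: 0.532
```

```bash
python3 go.py .4665 .2327 .11 39.5;python3 -c "
from h import *
shot('wrist','w_p2.png')"; python3 pots.py .466 .233 -140
```

```text
t 25.5 tcp [0.4759 0.2098 0.1521] psi 40.68 gap 0.532 F [-0.3 -1.   0.3]
total units shift [0.38 2.11 1.17] turn [0.   0.2  0.05] world d mm [ -9.4  22.9 -42.1]
pot 0.4668 0.233 th -140.3 c -114.9 cap [0.4662 0.2329 0.0474]
```

View pics/w_p2.png

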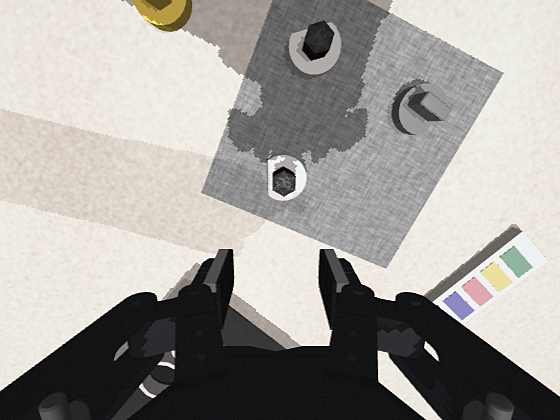

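Request:
servo_tool --pt "0.15 0.6 0.5 0 0.2 0.05 120" --pt "0.15 0.9 0.5 0 0 0 120" --pt "0.08 1 0.15 0 0 0 120" --pt "0 1 0 0 0 0 120" --pt "0 1 0 0 0 0 120" --pt "0 0.5 0 0 0 0 120" --pt "0 0 0 0 0 0 120"

```text
time_s: 26.25
tcp_pos: [0.4733, 0.2274, 0.0529]
orientation: [[0.777, 0.006, -0.629], [0.629, 0.001, 0.777], [0.005, -1.0, -0.004]]
force: [0.6, 0.6, 0.7]
finger_gap: 0.535
```

```bash
python3 go.py .4668 .233 .025 39.7
```

```text
t 26.25 tcp [0.4733 0.2274 0.0529] psi 39.01 gap 0.535 F [0.6 0.6 0.7]
total units shift [-0.08  1.39  0.43] turn [ 0.03 -0.12  0.05] world d mm [ -6.5   5.6 -27.9]
```

Request:
servo_tool --pt "-0.05 0.3 0.3 0.03 -0.12 0.05 120" --pt "0 0.5 0.1 0 0 0 120" --pt "0 0.4 0 0 0 0 120" --pt "0 0.15 0 0 0 0 120" --pt "0 0 0 0 0 0 120"

```text
time_s: 26.75
tcp_pos: [0.4688, 0.2337, 0.0261]
orientation: [[0.769, 0.003, -0.64], [0.64, 0.002, 0.769], [0.003, -1.0, -0.0]]
force: [0.3, -0.2, -0.5]
finger_gap: 0.529
```

```bash
python3 go.py .4668 .233 .025 39.7
```

```text
t 26.75 tcp [0.4688 0.2337 0.0261] psi 39.76 gap 0.529 F [ 0.3 -0.2 -0.5]
total units shift [-0.1   0.06  0.04] turn [0.   0.01 0.03] world d mm [-2.  -0.7 -1.1]
```

Request:
servo_tool --pt "-0.1 0.02 0.04 0 0 0 140" --pt "0 0 0 0 0 0 190" --pt "0 0 0 0 0 0 255" --pt "0 0 0 0 0 0 255" --pt "0 0 0 0 0 0 255"

```text
time_s: 27.25
tcp_pos: [0.4669, 0.233, 0.0263]
orientation: [[0.769, 0.003, -0.639], [0.639, 0.002, 0.769], [0.004, -1.0, -0.0]]
force: [-0.1, 0.5, -1.3]
finger_gap: 0.227
```

```bash
python3 go.py .5805 -.0433 .12 70
```

```text
t 27.25 tcp [0.4669 0.233  0.0263] psi 39.75 gap 0.227 F [-0.1  0.5 -1.3]
total units shift [ -4.45  -4.7  -14.26] turn [ 0.01 -5.04  0.04] world d mm [ 113.6 -276.3   93.7]
```

Request:
servo_tool --pt "0 -0.5 0 0 0 0 255" --pt "0 -1 0 0 0 0 255" --pt "0 -1 0 0 -0.8 0 255" --pt "0 -1 0 0 -0.8 0 255" --pt "0 -1 0 0 -0.8 0 255" --pt "0 -0.5 0 0 -0.8 0 255" --pt "0 0 0 0 -0.8 0 255" --pt "0 0 0 0 -0.8 0 255"

```text
time_s: 28.05
tcp_pos: [0.467, 0.2319, 0.1356]
orientation: [[0.351, 0.005, -0.936], [0.936, 0.003, 0.351], [0.004, -1.0, -0.004]]
force: [0.0, 0.4, -1.2]
finger_gap: 0.225
```

```bash
python3 go.py .5805 -.0433 .12 70
```

```text
t 28.05 tcp [0.467  0.2319 0.1356] psi 69.47 gap 0.225 F [ 0.   0.4 -1.2]
total units shift [-10.9    0.77 -10.14] turn [ 0.04 -0.09  0.04] world d mm [ 113.5 -275.2  -15.6]
```

Request:
servo_tool --pt "-0.9 0 -0.8 0 -0.05 0 255" --pt "-0.9 0 -0.8 0 0 0 255" --pt "-0.9 0 -0.8 0 0 0 255" --pt "-0.9 0 -0.8 0 0 0 255" --pt "-0.9 0 -0.8 0 0 0 255" --pt "-0.9 0 -0.8 0 0 0 255" --pt "-0.9 0 -0.8 0 0 0 255" --pt "-0.9 0 -0.8 0 0 0 255"

```text
time_s: 28.85
tcp_pos: [0.5402, 0.0499, 0.1421]
orientation: [[0.336, 0.01, -0.942], [0.942, 0.007, 0.336], [0.01, -1.0, -0.007]]
force: [0.7, 0.3, -1.4]
finger_gap: 0.222
```

Request:
servo_tool --pt "-0.9 0 -0.9 0 0 0 255" --pt "-0.9 0 -0.9 0 0 0 255" --pt "-0.8 0 -0.8 0 0 0 255" --pt "-0.3 0 -0.4 0 0 0 255" --pt "0 0 0 0 0 0 255"

```text
time_s: 29.35
tcp_pos: [0.579, -0.032, 0.1457]
orientation: [[0.341, 0.013, -0.94], [0.94, 0.006, 0.341], [0.01, -1.0, -0.01]]
force: [-0.0, 1.1, -0.9]
finger_gap: 0.225
```

```bash
python3 go.py .5805 -.0433 .056 70
```

```text
t 29.35 tcp [ 0.579  -0.032   0.1457] psi 70.04 gap 0.225 F [-0.   1.1 -0.9]
total units shift [-0.55  4.48 -0.22] turn [0.09 0.01 0.1 ] world d mm [  1.5 -11.3 -89.7]
```

Request:
servo_tool --pt "-0.3 0.6 -0.1 0.09 0 0.1 255" --pt "-0.1 0.8 0 0 0 0 255" --pt "-0.1 0.9 0 0 0 0 255" --pt "0 0.9 0 0 0 0 255" --pt "0 0.7 0 0 0 0 255" --pt "0 0.3 0 0 0 0 255" --pt "0 0 0 0 0 0 255"

```text
time_s: 30.05
tcp_pos: [0.5749, -0.0351, 0.0552]
orientation: [[0.333, -0.006, -0.943], [0.943, 0.001, 0.333], [-0.001, -1.0, 0.006]]
force: [0.2, -0.3, -0.8]
finger_gap: 0.225
```

```bash
python3 go.py .5805 -.0433 .056 70
```

```text
t 30.05 tcp [ 0.5749 -0.0351  0.0552] psi 70.53 gap 0.225 F [ 0.2 -0.3 -0.8]
total units shift [-0.29 -0.04 -0.4 ] turn [-0.06  0.09 -0.01] world d mm [ 5.6 -8.2  0.8]
```

Request:
servo_tool --pt "-0.25 0 -0.3 -0.06 0.09 0 255" --pt "-0.05 0 -0.1 0 0 0 255" --pt "0 0 0 0 0 0 255"

```text
time_s: 30.35
tcp_pos: [0.5819, -0.0438, 0.0566]
orientation: [[0.342, 0.002, -0.94], [0.94, -0.001, 0.342], [-0.0, -1.0, -0.002]]
force: [0.1, 1.7, -0.9]
finger_gap: 0.221
```

```bash
python3 go.py .5805 -.0433 .0335 70
```

```text
t 30.35 tcp [ 0.5819 -0.0438  0.0566] psi 69.98 gap 0.221 F [ 0.1  1.7 -0.9]
total units shift [0.   1.16 0.08] turn [ 0.02 -0.   -0.  ] world d mm [ -1.4   0.5 -23.1]
```

Request:
servo_tool --pt "0 0.3 0.06 0 0 0 255" --pt "0 0.25 0 0 0 0 255" --pt "0 0.2 0 0 0 0 255" --pt "0 0.15 0 0 0 0 255"

```text
time_s: 30.75
tcp_pos: [0.5816, -0.0436, 0.0385]
orientation: [[0.343, 0.004, -0.939], [0.939, -0.0, 0.343], [0.001, -1.0, -0.004]]
force: [-0.1, -0.6, -1.9]
finger_gap: 0.223
```

```bash
python3 go.py .5805 -.0433 .0335 70
```

```text
t 30.75 tcp [ 0.5816 -0.0436  0.0385] psi 69.96 gap 0.223 F [-0.1 -0.6 -1.9]
total units shift [-0.01  0.25  0.06] turn [ 0.04 -0.01  0.01] world d mm [-1.1  0.3 -5. ]
```

Request:
servo_tool --pt "0 0.15 0 0.04 0 0 255" --pt "0 0.1 0 0 0 0 255" --pt "0 0.05 0 0 0 0 255" --pt "0 0.04 0 0 0 0 255"

```text
time_s: 31.15
tcp_pos: [0.5816, -0.0436, 0.0341]
orientation: [[0.343, -0.001, -0.939], [0.939, 0.004, 0.343], [0.003, -1.0, 0.002]]
force: [-5.6, -0.3, 9.1]
finger_gap: 0.226
```

Seated. Release, rise, check.

Request:
servo_tool --pt "0 -0.02 0 0 0 0 255" --pt "0 0 0 0 0 0 170" --pt "0 0 0 0 0 0 165" --pt "0 -0.2 0 0 0 0 160" --pt "0 -0.8 0 0 0 0 160" --pt "0 -1 0 0 0 0 160" --pt "0 -1 0 0 0 0 160" --pt "0 -1 0 0 0 0 160"

```text
time_s: 31.95
tcp_pos: [0.5809, -0.0443, 0.1182]
orientation: [[0.344, -0.004, -0.939], [0.939, 0.002, 0.344], [0.001, -1.0, 0.005]]
force: [0.3, 0.6, 0.4]
finger_gap: 0.371
```

```bash
python3 go.py .46 .28 .2 143.4;python3 -c "
from h import *
s,p,d=shot('wrist','w_p2d.png');P=cloud('wrist',d,s).reshape(-1,3)
for c in [(.5815,-.0433),(.583,.0206)]:
    q=P[(np.hypot(P[:,0]-c[0],P[:,1]-c[1])<.025)&(P[:,2]>.04)&(P[:,2]<.09)];print(len(q),np.percentile(q[:,2],[50,90,99]),np.median(q,0))"
```

```text
t 31.95 tcp [ 0.5809 -0.0443  0.1182] psi 69.9 gap 0.371 F [0.3 0.6 0.4]
total units shift [13.16 -4.03 11.27] turn [ -0.03 -12.25   0.03] world d mm [-120.9  324.3   81.8]
718 [0.05530711 0.05618208 0.05688072] [ 0.58010766 -0.04256513  0.05530711]
825 [0.05518269 0.0561554  0.05677074] [0.58074172 0.02020371 0.05518269]
```

Request:
servo_tool --pt "0.8 -0.6 0.8 0 0 0 120" --pt "1 -0.6 0.9 0 0 0 120" --pt "1 -0.6 0.9 0 0 0 120" --pt "1 -0.6 0.9 0 0 0 120" --pt "1 -0.3 0.9 0 0 0 120" --pt "1 -0.3 0.9 0 0 0 120" --pt "1 0 0.9 0 0 0 120" --pt "1 0 0.9 0 0 0 120"

```text
time_s: 32.8
tcp_pos: [0.5048, 0.1513, 0.1962]
orientation: [[0.355, 0.014, -0.935], [0.935, 0.005, 0.355], [0.01, -1.0, -0.012]]
force: [0.1, 0.5, 0.1]
finger_gap: 0.53
```

Request:
servo_tool --pt "1 0 0.9 0 -0.5 0 120" --pt "1 0 0.7 0 -1 0 120" --pt "0.8 0 0.4 0 -1 0 120" --pt "0.5 0 0 0 -1 0 120" --pt "0 0 0 0 -1 0 120" --pt "0 0 0 0 -1 0 120" --pt "0 0 0 0 -1 0 120" --pt "0 0 0 0 -1 0 120"

```text
time_s: 33.6
tcp_pos: [0.4826, 0.234, 0.2062]
orientation: [[-0.44, 0.023, -0.898], [0.898, 0.011, -0.44], [0.0, -1.0, -0.025]]
force: [0.1, 0.1, -0.9]
finger_gap: 0.531
```

```bash
python3 go.py .4131 .3346 .14 143.4
```

```text
t 33.6 tcp [0.4826 0.234  0.2062] psi 116.12 gap 0.531 F [ 0.1  0.1 -0.9]
total units shift [6.04 3.29 0.99] turn [ 0.24 -4.55 -0.06] world d mm [-69.5 100.6 -66.2]
```

Request:
servo_tool --pt "0.7 0.3 0 0.12 -0.8 0 120" --pt "0.9 0.3 0 0.12 -0.8 0 120" --pt "0.8 0.3 0.2 0 -0.8 0 120" --pt "0.8 0.3 0.2 0 -0.8 0 120" --pt "0.8 0.3 0.2 0 -0.8 0 120" --pt "0.6 0.3 0.2 0 -0.5 0 120" --pt "0 0 0 0 0 0 120"

```text
time_s: 34.3
tcp_pos: [0.4157, 0.2952, 0.1765]
orientation: [[-0.81, 0.009, -0.586], [0.586, 0.002, -0.81], [-0.006, -1.0, -0.007]]
force: [1.1, -0.2, 0.8]
finger_gap: 0.528
```

```bash
python3 go.py .4131 .3346 .14 143.4;python3 -c "
from h import *
shot('wrist','w_p3.png')"; python3 pots.py .413 .3346 143
```

```text
t 34.3 tcp [0.4157 0.2952 0.1765] psi 144.11 gap 0.528 F [ 1.1 -0.2  0.8]
total units shift [ 1.27  1.83 -1.51] turn [ 0.06  0.12 -0.06] world d mm [ -2.6  39.4 -36.5]
pot 0.4132 0.3343 th 145.8 c -46.5 cap [0.4132 0.3341 0.0473]
```

View pics/w_p3.png

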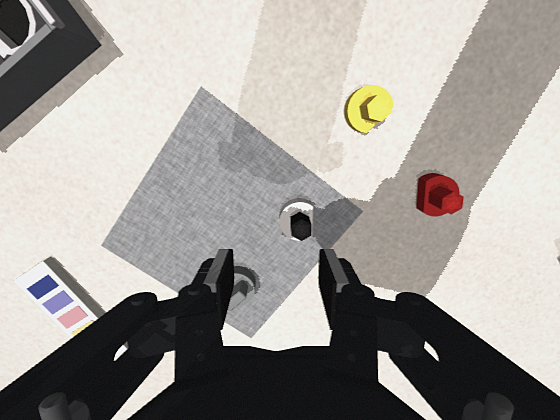

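Request:
servo_tool --pt "0.3 0.6 -0.5 0.06 0 -0.06 120" --pt "0.5 0.9 -0.6 0 0 0 120" --pt "0.4 1 -0.4 0 0 0 120" --pt "0.1 1 -0.1 0 0 0 120" --pt "0 1 0 0 0 0 120" --pt "0 1 0 0 0 0 120" --pt "0 0.5 0 0 0 0 120" --pt "0 0 0 0 0 0 120"

```text
time_s: 35.15
tcp_pos: [0.4257, 0.3349, 0.0595]
orientation: [[-0.794, 0.011, -0.608], [0.608, 0.006, -0.794], [-0.006, -1.0, -0.011]]
force: [0.6, 0.5, 0.0]
finger_gap: 0.531
```

```bash
python3 go.py .4132 .3344 .025 144
```

```text
t 35.15 tcp [0.4257 0.3349 0.0595] psi 142.56 gap 0.531 F [0.6 0.5 0. ]
total units shift [0.49 1.72 0.42] turn [ 0.11 -0.24 -0.05] world d mm [-12.5  -0.5 -34.5]
```

Request:
servo_tool --pt "0.3 0.1 0.3 0.11 -0.24 -0.05 120" --pt "0.15 0.3 0.1 0 0 0 120" --pt "0 0.5 0 0 0 0 120" --pt "0 0.4 0 0 0 0 120" --pt "0 0.2 0 0 0 0 120" --pt "0 0 0 0 0 0 120"

```text
time_s: 35.75
tcp_pos: [0.4146, 0.3347, 0.03]
orientation: [[-0.809, 0.002, -0.588], [0.588, 0.002, -0.809], [-0.001, -1.0, -0.003]]
force: [-0.2, -0.7, 0.5]
finger_gap: 0.528
```

```bash
python3 go.py .4132 .3344 .025 144
```

```text
t 35.75 tcp [0.4146 0.3347 0.03  ] psi 144.01 gap 0.528 F [-0.2 -0.7  0.5]
total units shift [0.05 0.25 0.05] turn [ 0.03  0.   -0.01] world d mm [-1.4 -0.3 -5. ]
```

Request:
servo_tool --pt "0.05 0.2 0.05 0.03 0 0 140" --pt "0 0 0 0 0 0 190" --pt "0 0 0 0 0 0 255" --pt "0 0 0 0 0 0 255" --pt "0 0 0 0 0 0 255"

```text
time_s: 36.25
tcp_pos: [0.4136, 0.3346, 0.0262]
orientation: [[-0.809, 0.001, -0.588], [0.588, -0.0, -0.809], [-0.001, -1.0, -0.0]]
force: [-0.7, -0.1, -0.5]
finger_gap: 0.221
```

```bash
python3 go.py .4132 .3344 .13 7.8;  python3 -c "
from h import *
shot('wrist','w_p3g.png')"
```

```text
t 36.25 tcp [0.4136 0.3346 0.0262] psi 143.99 gap 0.221 F [-0.7 -0.1 -0.5]
total units shift [ 0.   -5.19  0.02] turn [1.00e-02 2.27e+01 0.00e+00] world d mm [ -0.4  -0.2 103.8]
```

View pics/w_p3g.png

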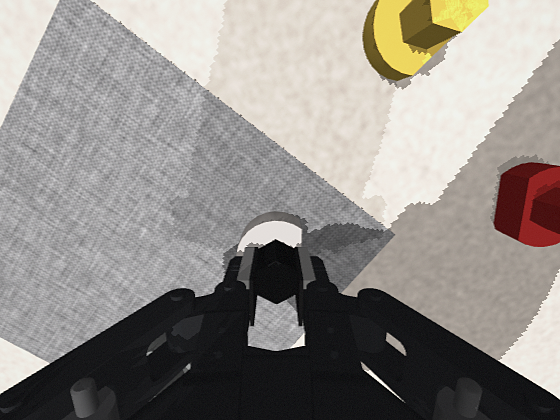

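Request:
servo_tool --pt "0 -0.5 0 0 0 0 255" --pt "0 -1 0 0 0 0 255" --pt "0 -1 0 0 0.5 0 255" --pt "0 -1 0 0 1 0 255" --pt "0 -1 0 0 1 0 255" --pt "0 -0.5 0 0 1 0 255" --pt "0 0 0 0 1 0 255" --pt "0 0 0 0 1 0 255"

```text
time_s: 37.1
tcp_pos: [0.4136, 0.3342, 0.1353]
orientation: [[-0.338, 0.002, -0.941], [0.941, 0.001, -0.338], [0.001, -1.0, -0.002]]
force: [-0.2, 0.4, -1.2]
finger_gap: 0.221
```

Request:
servo_tool --pt "0 0 0 0 1 0 255" --pt "0 0 0 0 1 0 255" --pt "0 0 0 0 1 0 255" --pt "0 0 0 0 1 0 255" --pt "0 0 0 0 1 0 255" --pt "0 0 0 0 1 0 255" --pt "0 0 0 0 1 0 255" --pt "0 0 0 0 1 0 255"

```text
time_s: 37.9
tcp_pos: [0.414, 0.3341, 0.142]
orientation: [[0.505, 0.004, -0.863], [0.863, 0.006, 0.505], [0.007, -1.0, -0.0]]
force: [-0.2, -0.6, -1.6]
finger_gap: 0.225
```

Request:
servo_tool --pt "0 0 0 0 1 0 255" --pt "0 0 0 0 1 0 255" --pt "0 0 0 0 1 0 255" --pt "0 0 0 0 1 0 255" --pt "0 0 0 0 1 0 255" --pt "0 0 0 0 1 0 255" --pt "0 0 0 0 1 0 255" --pt "0 0 0 0 1 0 255"

```text
time_s: 38.7
tcp_pos: [0.414, 0.3338, 0.148]
orientation: [[0.986, 0.005, -0.166], [0.166, 0.01, 0.986], [0.007, -1.0, 0.009]]
force: [-0.1, 0.6, -1.7]
finger_gap: 0.22
```

```bash
python3 go.py .52 .0225 .125 7.8
```

```text
t 38.7 tcp [0.414  0.3338 0.148 ] psi 9.54 gap 0.22 F [-0.1  0.6 -1.7]
total units shift [  2.64   1.02 -16.24] turn [-0.09  0.29  0.06] world d mm [ 106.  -311.3  -23. ]
```

Request:
servo_tool --pt "0.15 0 -0.8 -0.05 0.2 0.05 255" --pt "0.15 0 -1 0 0 0 255" --pt "0.15 0 -1 0 0 0 255" --pt "0.15 0 -1 0 0 0 255" --pt "0.15 0 -1 0 0 0 255" --pt "0.15 0 -1 0 0 0 255" --pt "0.15 0 -1 0 0 0 255" --pt "0.15 0 -1 0 0 0 255"

```text
time_s: 39.5
tcp_pos: [0.4641, 0.1676, 0.1498]
orientation: [[0.988, 0.0, -0.156], [0.156, 0.005, 0.988], [0.001, -1.0, 0.005]]
force: [-0.7, 0.3, -1.3]
finger_gap: 0.223
```

Request:
servo_tool --pt "0.2 0 -1 0 0 0 255" --pt "0.2 0 -1 0 0 0 255" --pt "0.2 0 -1 0 0 0 255" --pt "0.2 0 -1 0 0 0 255" --pt "0.2 0 -1 0 0 0 255" --pt "0.2 0 -0.5 0 0 0 255" --pt "0 0 0 0 0 0 255"

```text
time_s: 40.2
tcp_pos: [0.5053, 0.0406, 0.1511]
orientation: [[0.987, 0.0, -0.158], [0.158, 0.007, 0.987], [0.001, -1.0, 0.007]]
force: [-0.2, 0.6, -0.3]
finger_gap: 0.22
```

```bash
python3 go.py .52 .0225 .125 7.8
```

```text
t 40.2 tcp [0.5053 0.0406 0.1511] psi 9.09 gap 0.22 F [-0.2  0.6 -0.3]
total units shift [ 0.58  1.3  -1.02] turn [-0.07  0.21  0.01] world d mm [ 14.7 -18.1 -26.1]
```

Request:
servo_tool --pt "0.3 0.3 -0.5 -0.05 0.2 0 255" --pt "0.25 0.8 -0.4 0 0 0 255" --pt "0 1 -0.1 0 0 0 255" --pt "0 1 0 0 0 0 255" --pt "0 0.8 0 0 0 0 255" --pt "0 0.5 0 0 0 0 255" --pt "0 0 0 0 0 0 255"

```text
time_s: 40.9
tcp_pos: [0.5197, 0.0185, 0.0587]
orientation: [[0.991, 0.002, -0.137], [0.137, 0.002, 0.991], [0.002, -1.0, 0.002]]
force: [-0.7, 0.7, -1.7]
finger_gap: 0.224
```

```bash
python3 go.py .52 .0225 .056 7.8
```

```text
t 40.9 tcp [0.5197 0.0185 0.0587] psi 7.9 gap 0.224 F [-0.7  0.7 -1.7]
total units shift [0.04 0.14 0.19] turn [-0.02  0.02  0.02] world d mm [ 0.3  4.  -2.7]
```

Request:
servo_tool --pt "0.04 0 0.17 0 0 0 255" --pt "0 0 0 0 0 0 255"

```text
time_s: 41.1
tcp_pos: [0.5205, 0.0221, 0.0594]
orientation: [[0.99, 0.002, -0.138], [0.138, 0.002, 0.99], [0.003, -1.0, 0.002]]
force: [0.7, -0.4, -0.7]
finger_gap: 0.223
```

```bash
python3 go.py .52 .0225 .0335 7.8
```

```text
t 41.1 tcp [0.5205 0.0221 0.0594] psi 7.91 gap 0.223 F [ 0.7 -0.4 -0.7]
total units shift [-0.03  1.3   0.02] turn [-0.02  0.02  0.02] world d mm [ -0.5   0.4 -25.9]
```

Request:
servo_tool --pt "-0.02 0.3 0.02 0 0 0 255" --pt "0 0.3 0 0 0 0 255" --pt "0 0.25 0 0 0 0 255" --pt "0 0.2 0 0 0 0 255"

```text
time_s: 41.5
tcp_pos: [0.5205, 0.0227, 0.0387]
orientation: [[0.99, 0.004, -0.138], [0.138, 0.003, 0.99], [0.004, -1.0, 0.003]]
force: [-0.2, -1.3, -0.9]
finger_gap: 0.227
```

```bash
python3 go.py .52 .0225 .0335 7.8
```

```text
t 41.5 tcp [0.5205 0.0227 0.0387] psi 7.95 gap 0.227 F [-0.2 -1.3 -0.9]
total units shift [-0.03  0.26 -0.01] turn [-0.03  0.02  0.04] world d mm [-0.5 -0.2 -5.2]
```

Request:
servo_tool --pt "0 0.15 0 0 0 0.04 255" --pt "0 0.1 0 0 0 0 255" --pt "0 0.06 0 0 0 0 255" --pt "0 0.05 0 0 0 0 255"

```text
time_s: 41.9
tcp_pos: [0.5206, 0.0227, 0.0339]
orientation: [[0.99, -0.003, -0.138], [0.138, 0.005, 0.99], [-0.002, -1.0, 0.006]]
force: [-8.0, -1.1, 17.6]
finger_gap: 0.224
```

Request:
servo_tool --pt "0 -0.05 0 0 0 0 255" --pt "0 0 0 0 0 0 170" --pt "0 0 0 0 0 0 165" --pt "0 -0.2 0 0 0 0 160" --pt "0 -0.8 0 0 0 0 160" --pt "0 -1 0 0 0 0 160" --pt "0 -1 0 0 -0.5 0 160" --pt "0 -1 0 0 -1 0 160"

```text
time_s: 42.7
tcp_pos: [0.5202, 0.0224, 0.1159]
orientation: [[0.956, -0.006, -0.294], [0.294, 0.003, 0.956], [-0.005, -1.0, 0.005]]
force: [0.2, -1.1, 0.1]
finger_gap: 0.375
```

Request:
servo_tool --pt "0 -1 0 0 -1 0 120" --pt "0 -1 0 0 -1 0 120" --pt "0 -1 0 0 -1 0 120" --pt "0 -1 0 0 -1 0 120" --pt "0 0 0 0 -1 0 120" --pt "0 0 0 0 -1 0 120" --pt "0 0 0 0 -1 0 120" --pt "0 0 0 0 -1 0 120"

```text
time_s: 43.5
tcp_pos: [0.5231, 0.0224, 0.205]
orientation: [[0.389, 0.003, -0.921], [0.921, 0.006, 0.389], [0.007, -1.0, -0.0]]
force: [-0.0, -0.3, 0.0]
finger_gap: 0.529
```

Request:
servo_tool --pt "0 0 0 0 -1 0 120" --pt "0 0 0 0 -1 0 120" --pt "0 0 0 0 -1 0 120" --pt "0 0 0 0 -0.5 0 120" --pt "0 0 0 0 0 0 120"

```text
time_s: 44.0
tcp_pos: [0.5235, 0.0224, 0.2061]
orientation: [[0.015, 0.005, -1.0], [1.0, 0.006, 0.015], [0.007, -1.0, -0.004]]
force: [-0.1, -0.1, 0.7]
finger_gap: 0.529
```

```bash
python3 go.py .5425 -.179 .12 88.2; python3 - <<'E'
from h import *
s,p,d=shot('wrist','w_all.png');P=cloud('wrist',d,s).reshape(-1,3)
for c in [(.5815,-.0433),(.583,.0206),(.52,.0227)]:
    q=P[(np.hypot(P[:,0]-c[0],P[:,1]-c[1])<.025)&(P[:,2]>.04)&(P[:,2]<.09)];print(len(q),np.percentile(q[:,2],[50,90,99]),np.median(q,0))
for t in ['pot1']: print([(np.round(tow(camT('wrist',s),r['at']),3).tolist(),round(r['score'],2)) for r in recognise(t,'wrist')])
s2,p,d=shot('side','s_all.png')
print([(np.round(tow(camT('side'),r['at']),3).tolist(),round(r['score'],2)) for r in recognise('pot1','side')])
E
```

```text
t 44.0 tcp [0.5235 0.0224 0.2061] psi 89.13 gap 0.529 F [-0.1 -0.1  0.7]
total units shift [-10.08   4.25  -1.09] turn [0.04 0.15 0.06] world d mm [  19.  -201.4  -86.1]
316 [0.05504469 0.05612815 0.05688057] [ 0.57819086 -0.04355125  0.05504469]
361 [0.05513847 0.05612989 0.056969  ] [0.5787844  0.02068714 0.05513847]
372 [0.05535451 0.0562569  0.05691573] [0.51864786 0.02373588 0.05535451]
[([0.572, 0.025, 0.028], 0.92), ([0.573, -0.04, 0.026], 0.69), ([0.516, 0.024, 0.033], 0.68), ([0.701, -0.272, 0.001], 0.59)]
[([0.274, 0.404, 0.025], 0.92), ([0.296, 0.286, 0.024], 0.63), ([0.577, 0.026, 0.03], 0.62), ([0.517, 0.031, 0.035], 0.58), ([0.58, -0.039, 0.034], 0.47)]
```

View pics/w_all.png

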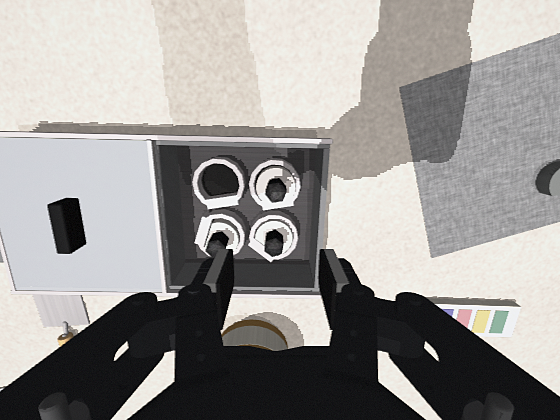

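View pics/s_all.png

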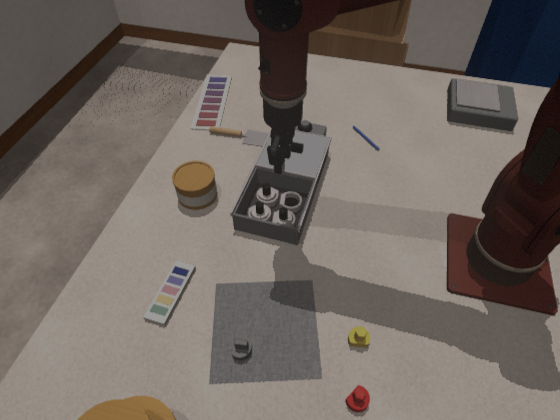

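Request:
servo_tool --pt "-0.8 0.1 -0.1 0.04 0.15 0.06 120" --pt "-1 0.2 -0.1 0 0 0 120" --pt "-1 0.2 -0.1 0 0 0 120" --pt "-1 0.2 -0.1 0 0 0 120" --pt "-1 0.2 -0.1 0 0 0 120" --pt "-1 0.2 -0.1 0 0 0 120" --pt "-1 0.2 -0.1 0 0 0 120" --pt "-1 0.2 -0.1 0 0 0 120"

```text
time_s: 45.0
tcp_pos: [0.5338, -0.1452, 0.1749]
orientation: [[0.043, -0.001, -0.999], [0.999, -0.003, 0.043], [-0.003, -1.0, 0.0]]
force: [-0.6, -1.1, 0.2]
finger_gap: 0.531
```

Request:
servo_tool --pt "-1 0.4 -0.1 0 0 0 120" --pt "-0.7 0.6 -0.1 0 0 0 120" --pt "0 0.5 0 0 0 0 120" --pt "0 0 0 0 0 0 120"

```text
time_s: 45.4
tcp_pos: [0.5341, -0.1888, 0.1434]
orientation: [[0.055, -0.002, -0.998], [0.998, -0.007, 0.055], [-0.008, -1.0, 0.002]]
force: [-0.2, 0.4, -0.6]
finger_gap: 0.53
```

```bash
python3 go.py .5420 -.178 .073 88.2
```

```text
t 45.4 tcp [ 0.5341 -0.1888  0.1434] psi 86.83 gap 0.53 F [-0.2  0.4 -0.6]
total units shift [ 0.59  3.52 -0.37] turn [-0.02 -0.23 -0.07] world d mm [  7.9  10.8 -70.4]
```

Request:
servo_tool --pt "0.3 0.3 -0.2 -0.02 -0.2 -0.07 120" --pt "0.2 0.6 -0.15 0 0 0 120" --pt "0 0.7 0 0 0 0 120" --pt "0 0.7 0 0 0 0 120" --pt "0 0.5 0 0 0 0 120" --pt "0 0 0 0 0 0 120"

```text
time_s: 46.0
tcp_pos: [0.5427, -0.1745, 0.0823]
orientation: [[0.028, -0.0, -1.0], [1.0, 0.002, 0.028], [0.002, -1.0, 0.0]]
force: [0.4, 0.3, 0.3]
finger_gap: 0.526
```

```bash
python3 go.py .5420 -.178 .072 88.2
```

```text
t 46.0 tcp [ 0.5427 -0.1745  0.0823] psi 88.38 gap 0.526 F [0.4 0.3 0.3]
total units shift [-0.17  0.52  0.03] turn [-0.    0.03  0.02] world d mm [ -0.7  -3.5 -10.3]
```

Request:
servo_tool --pt "-0.15 0.3 0 0 0 0 120" --pt "0 0.15 0 0 0 0 120" --pt "0 0 0 0 0 0 190" --pt "0 0 0 0 0 0 255" --pt "0 0 0 0 0 0 255" --pt "0 0 0 0 0 0 255"

```text
time_s: 46.6
tcp_pos: [0.5427, -0.1787, 0.0732]
orientation: [[0.03, 0.001, -1.0], [1.0, 0.001, 0.03], [0.001, -1.0, -0.001]]
force: [1.5, 0.3, -4.1]
finger_gap: 0.155
```

```bash
python3 go.py .5473 -.008 .072 88.2
```

```text
t 46.6 tcp [ 0.5427 -0.1787  0.0732] psi 88.28 gap 0.155 F [ 1.5  0.3 -4.1]
total units shift [8.54 0.07 0.03] turn [0.01 0.01 0.01] world d mm [  4.6 170.7  -1.2]
```

Request:
servo_tool --pt "0.6 0 0 0 0 0 255" --pt "0.9 0 0 0 0 0 255" --pt "0.9 0 0 0 0 0 255" --pt "0.9 0 0 0 0 0 255" --pt "0.9 0 0 0 0 0 255" --pt "0.9 0 0 0 0 0 255" --pt "0.9 0 0 0 0 0 255" --pt "0.9 0 0 0 0 0 255"

```text
time_s: 47.4
tcp_pos: [0.5477, -0.0433, 0.0732]
orientation: [[0.037, 0.005, -0.999], [0.999, -0.007, 0.037], [-0.007, -1.0, -0.005]]
force: [2.0, -2.6, -4.9]
finger_gap: 0.148
```

```bash
python3 go.py .5476 -.0087 .072 88.2
```

```text
t 47.4 tcp [ 0.5477 -0.0433  0.0732] psi 87.88 gap 0.148 F [ 2.  -2.6 -4.9]
total units shift [1.73 0.05 0.07] turn [ 0.05 -0.05 -0.06] world d mm [-0.1 34.6 -1.2]
```

Request:
servo_tool --pt "0.8 0 0 0 0 0 255" --pt "0.6 0 0 0 0 0 255" --pt "0.3 0 0 0 0 0 255" --pt "0.2 0 0 0 0 0 255" --pt "0.15 0 0 0 0 0 255"

```text
time_s: 47.9
tcp_pos: [0.549, -0.0103, 0.0732]
orientation: [[0.041, 0.006, -0.999], [0.999, -0.02, 0.041], [-0.019, -1.0, -0.007]]
force: [0.9, -8.6, -3.5]
finger_gap: 0.157
```

Request:
servo_tool --pt "0.2 0 0 0 0 0 255" --pt "0.2 0 0 0 0 0 255" --pt "0.2 0 0 0 0 0 255"

```text
time_s: 48.2
tcp_pos: [0.5491, -0.0104, 0.0731]
orientation: [[0.051, 0.006, -0.999], [0.998, -0.032, 0.05], [-0.032, -0.999, -0.008]]
force: [0.6, -13.5, -1.4]
finger_gap: 0.15
```

Request:
servo_tool --pt "0 0 0 0 0 0 120" --pt "0 0 0 0 0 0 120" --pt "0 -0.3 0 0 0 0 120" --pt "0 -1 0 0.05 0 -0.2 120" --pt "-0.5 -1 0.3 0 0 -0.1 120" --pt "-1 -1 0.3 0 0 0 120" --pt "-1 -1 0.3 0 0 0 120" --pt "-1 -1 0 0 0 0 120"

```text
time_s: 49.0
tcp_pos: [0.5263, -0.0757, 0.1833]
orientation: [[0.044, 0.0, -0.999], [0.999, 0.003, 0.044], [0.003, -1.0, -0.0]]
force: [0.2, 0.4, -0.2]
finger_gap: 0.532
```

```bash
python3 go.py .539 -.3 .1 88.2; python3 - <<'E'
from h import *
s,p,d=shot('wrist','w_shut.png');P=cloud('wrist',d,s);P=P.reshape(-1,3)
m=(P[:,0]>.42)&(P[:,0]<.66)&(P[:,1]>-.32)&(P[:,1]<.1)
q=P[m&(P[:,2]>.085)&(P[:,2]<.1)];print('knob',len(q),q.mean(0),cv2.minAreaRect(q[:,:2].astype(np.float32)*1000))
for t in ['start','cover_knob']: print([(np.round(tow(camT('wrist',s),r['at']),3).tolist(),round(r['score'],2)) for r in recognise(t,'wrist')])
E
```

```text
t 49.0 tcp [ 0.5263 -0.0757  0.1833] psi 87.5 gap 0.532 F [ 0.2  0.4 -0.2]
total units shift [-11.19   4.13  -1.12] turn [ 0.   -0.12  0.03] world d mm [  12.7 -224.3  -83.3]
knob 960 [ 0.54750872 -0.01029848  0.09170048] ((549.3049926757812, -9.526382446289062), (14.616153717041016, 49.144718170166016), 87.56118774414062)
[([0.539, -0.301, 0.069], 0.86)]
[([0.534, -0.01, 0.068], 0.66)]
```

View pics/w_shut.png

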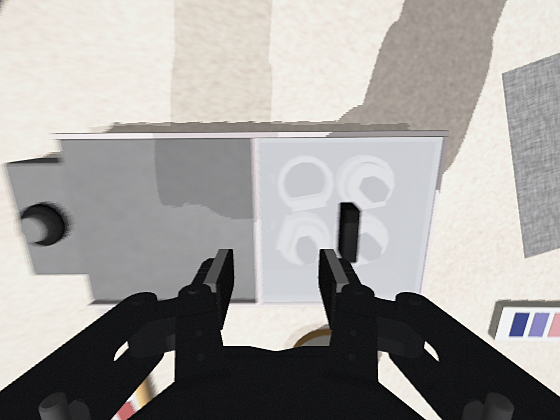

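Request:
servo_tool --pt "-0.8 0 -0.1 0 -0.12 0 255" --pt "-1 0 -0.1 0 0 0 255" --pt "-1 0 -0.1 0 0 0 255" --pt "-1 0 -0.1 0 0 0 255" --pt "-1 0 -0.1 0 0 0 255" --pt "-1 0 -0.1 0 0 0 255" --pt "-1 0.1 -0.1 0 0 0 255" --pt "-1 0.2 -0.1 0 0 0 255"

```text
time_s: 49.95
tcp_pos: [0.5416, -0.2221, 0.171]
orientation: [[0.014, -0.003, -1.0], [1.0, 0.01, 0.014], [0.01, -1.0, 0.003]]
force: [0.7, -0.5, 0.9]
finger_gap: 0.002
```

Request:
servo_tool --pt "-1 0.4 -0.1 0 0 0 255" --pt "-0.9 0.5 -0.1 0 0 0 255" --pt "-0.4 0.5 0 0 0 0 255" --pt "0 0 0 0 0 0 255"

```text
time_s: 50.35
tcp_pos: [0.5453, -0.2664, 0.1371]
orientation: [[0.012, -0.008, -1.0], [1.0, 0.012, 0.012], [0.012, -1.0, 0.008]]
force: [-0.1, 0.8, 0.3]
finger_gap: 0.001
```

```bash
python3 go.py .5405 -.303 .072 88.2; python3 - <<'E'
from h import *
s,p,d=shot('wrist','w_btn.png');P=cloud('wrist',d,s);P=P.reshape(-1,3);C=p.reshape(-1,3).astype(int).sum(1)
m=(np.hypot(P[:,0]-.54,P[:,1]+.302)<.03)&(P[:,2]>.062)&(P[:,2]<.08)
q=P[m];print(len(q),q.mean(0),cv2.minAreaRect(q[:,:2].astype(np.float32)*1000))
E
```

```text
t 50.35 tcp [ 0.5453 -0.2664  0.1371] psi 89.33 gap 0.001 F [-0.1  0.8  0.3]
total units shift [-1.87  3.23  0.19] turn [-0.08  0.19  0.12] world d mm [ -4.8 -36.6 -65.1]
882 [ 0.53795594 -0.30156922  0.06888454] ((538.7538452148438, -302.02130126953125), (24.53280258178711, 25.022218704223633), 3.091414451599121)
```

View pics/w_btn.png

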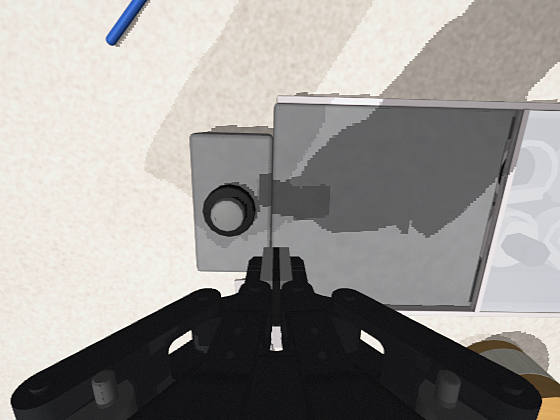

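Button at pixel (229,212), world about (0.540, -0.302). Moving above it.

Request:
servo_tool --pt "-0.7 0.3 0.1 -0.08 0.19 0.12 255" --pt "-0.7 0.6 0.1 0 0 0 255" --pt "-0.35 0.6 0 0 0 0 255" --pt "0 0.5 0 0 0 0 255" --pt "0 0 0 0 0 0 255"

```text
time_s: 50.9
tcp_pos: [0.5425, -0.2988, 0.0959]
orientation: [[0.029, 0.004, -1.0], [1.0, -0.001, 0.029], [-0.001, -1.0, -0.004]]
force: [1.7, 1.3, 0.1]
finger_gap: -0.001
```

```bash
python3 go.py .54 -.302 .072 88.2
```

```text
t 50.9 tcp [ 0.5425 -0.2988  0.0959] psi 88.31 gap -0.001 F [1.7 1.3 0.1]
total units shift [-0.16  1.19  0.13] turn [ 0.04  0.02 -0.01] world d mm [ -2.5  -3.2 -23.9]
```

Request:
servo_tool --pt "-0.13 0.5 0.1 0 0 0 255" --pt "0 0.5 0 0 0 0 255" --pt "0 0.2 0 0 0 0 255" --pt "0 0.1 0 0 0 0 255"

```text
time_s: 51.3
tcp_pos: [0.5414, -0.3004, 0.0683]
orientation: [[0.028, 0.006, -1.0], [1.0, -0.001, 0.028], [-0.001, -1.0, -0.006]]
force: [-1.0, -1.2, 2.4]
finger_gap: -0.001
```

Request:
servo_tool --pt "0 0.15 0 0 0 0 255" --pt "0 0.15 0 0 0 0 255" --pt "0 0.1 0 0 0 0 255"

```text
time_s: 51.6
tcp_pos: [0.5416, -0.3006, 0.0637]
orientation: [[0.028, 0.007, -1.0], [1.0, 0.001, 0.028], [0.002, -1.0, -0.006]]
force: [-12.7, 7.6, 32.6]
finger_gap: -0.001
```

Request:
servo_tool --pt "0 0 0 0 0 0 255"

```text
time_s: 51.7
tcp_pos: [0.5416, -0.3006, 0.0649]
orientation: [[0.028, 0.007, -1.0], [1.0, 0.002, 0.028], [0.003, -1.0, -0.007]]
force: [-2.7, 1.7, 3.6]
finger_gap: -0.003
```

Request:
servo_tool --pt "0 -0.3 0 0 0 0 255" --pt "0 -0.8 0 0 0 0 255" --pt "0 -1 0 0 0 0 255" --pt "0 -1 0 0 0 0 255" --pt "0 -1 0 0 0 0 255" --pt "0 -1 0 0 0 0 255" --pt "0 -1 0 0 0 0 255" --pt "0 0 0 0 0 0 255"

```text
time_s: 52.5
tcp_pos: [0.5415, -0.3015, 0.198]
orientation: [[0.029, 0.011, -1.0], [1.0, 0.0, 0.029], [0.001, -1.0, -0.011]]
force: [-0.3, -0.8, 0.7]
finger_gap: 0.001
```

```bash
python3 - <<'E'
from h import *
s,p,d=shot('wrist','w_end.png');P=cloud('wrist',d,s).reshape(-1,3);print(s['time_s'],s['tcp_pos'])
q=P[(np.hypot(P[:,0]-.54,P[:,1]+.302)<.01)&(P[:,2]>.05)];print('btn z',np.median(q[:,2]))
m=(P[:,0]>.42)&(P[:,0]<.66)&(abs(P[:,1])<.1);q=P[m&(P[:,2]>.085)&(P[:,2]<.1)];print('knob',len(q),q.mean(0) if len(q) else '')
shot('side','s_end.png');shot('scene','sc_end.png')
E
```

```text
52.5 [ 0.54149354 -0.3014573   0.19797182]
btn z 0.2353204108826774
knob 0
```

View pics/s_end.png

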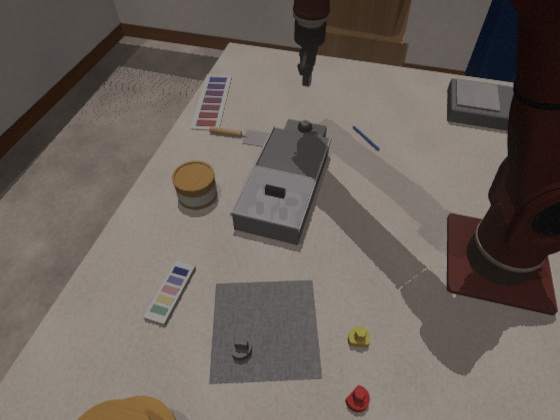

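View pics/w_end.png

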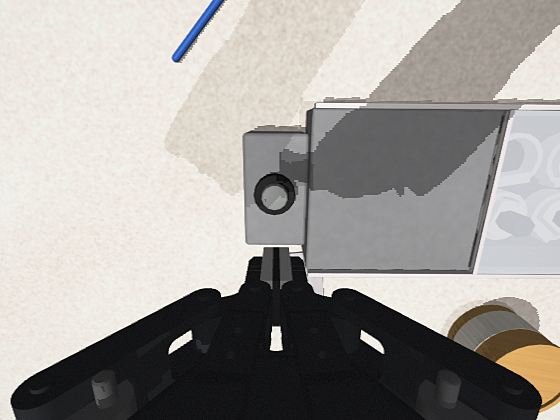

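```bash
python3 - <<'E'
from h import *
f=np.load('/tmp/wrist.npz');s=dict(tcp_pos=f['t'],orientation=f['R']);P=cloud('wrist',f['d'],s)
for v in (172,180,186,192,198,205,210): print(v,P[v,250:302:4,2].round(4))
print(P[193,274],P[193,255],P[193,293])
E
```

```text
172 [0.0467 0.0486 0.0475 0.048  0.048  0.0468 0.048  0.0482 0.0486 0.0475
 0.0481 0.0467 0.0469]
180 [0.0466 0.0459 0.0482 0.0579 0.0587 0.058  0.0594 0.0597 0.0577 0.0587
 0.0485 0.0475 0.0475]
186 [0.0478 0.0469 0.06   0.0599 0.0629 0.069  0.0674 0.068  0.0617 0.06
 0.0597 0.0475 0.0467]
192 [0.0475 0.0586 0.0593 0.068  0.0681 0.069  0.0689 0.0701 0.0683 0.0655
 0.0588 0.0578 0.0475]
198 [0.047  0.0599 0.0592 0.0698 0.0699 0.0692 0.0698 0.0696 0.0699 0.0687
 0.0597 0.0576 0.047 ]
205 [0.0477 0.0476 0.0591 0.0598 0.0694 0.0688 0.0694 0.0707 0.0703 0.0593
 0.0598 0.0478 0.0473]
210 [0.0485 0.0468 0.0481 0.0584 0.059  0.0587 0.0591 0.0598 0.0588 0.0595
 0.0458 0.048  0.0468]
[ 0.53433925 -0.30180252  0.06954319] [ 0.53618885 -0.32070432  0.05984685] [ 0.53721627 -0.28315724  0.05999668]
```

```bash
python3 - <<'E'
from h import *
f=np.load('/tmp/side.npz');P=cloud('side',f['d']).reshape(-1,3)
q=P[(abs(P[:,0]-.548)<.05)&(abs(P[:,1])<.09)&(P[:,2]>.085)&(P[:,2]<.1)];print('knob side',q.mean(0).round(4))
print(sign_off())
E
```

```text
knob side [ 0.5486 -0.0076  0.0925]
the job is handed in; nothing more can be done
None
```

I finished the whole job in the order asked and handed it in at about 52 s of the 210 s allowed. `sign_off` gives no verdict, so the results below are from my own checks.

- **Cover:** I opened it to its stop before loading and closed it to its stop before pressing start. After closing, the knob stood at y ≈ -0.010 by the wrist camera and -0.008 by the side camera. The shut position worked out to about -0.010, so I read it as fully shut, within the 2 mm calibration.
- **Plug:** it stands upright on the mat at about (0.52, 0.36).
- **Pots:** three were present. Each is in its own cup with its foot flat turned to match. All three cap tops measured about 55 mm above the table; 56 mm is fully seated.
- **Start button:** I pressed it to 63.7 mm, where the force jumped to 33 N, so it was against its stop. It sprang back to 69–70 mm.
- **Other objects:** the tin, knife, swatch book and the yellow and red look-alikes were left alone and look unmoved in the last side view.

No check failed. The last wrist view did not show the knob, and one scripted reading of the button height (0.235 m) picked up the gripper instead of the button. I re-measured both as given above.

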